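Restock the clock repairer's carry crate

TASK

Get the carry crate ready for the next repair visit: take every empty white jar with a red cap out of it and stand it upright in the yellow tray, and stand every full amber jar upright in the crate's jar cells, one to a cell. Pull both screwdrivers out of the wooden holder and stand them blade down in the crate's two tall tool wells, one in each, and leave the hammer and the brass wheel where they are.

Things in the scene. Friction and masses are not known exactly. Their poses are not given: they have to be found in the camera images.
- crate: fixed plywood carry crate, 166 mm along its x, 211 mm along its y; origin at the centre of the underside, z up. Floor and walls 6 mm thick. Four jar cells (74 mm square inside, rim 36 mm above the bench) fill its -y part; a darker strip along its +y side, 90 mm high, has a square tool well (39 mm inside) at each end and a solid block between
- cell0 (a point): centre of the floor of jar cell 0 of the crate (6 mm above the bench)
- cell1 (a point): centre of the floor of jar cell 1 of the crate (6 mm above the bench)
- cell2 (a point): centre of the floor of jar cell 2 of the crate (6 mm above the bench)
- cell3 (a point): centre of the floor of jar cell 3 of the crate (6 mm above the bench)
- toolcell0 (a point): centre of the floor of tool well 0 of the crate, about 39 mm square inside, rim 90 mm above the bench (floor 6 mm above the bench)
- toolcell1 (a point): centre of the floor of tool well 1 of the crate, about 39 mm square inside, rim 90 mm above the bench (floor 6 mm above the bench)
- full0: full jar, amber with white label and black cap, 0.16 to 0.29 kg: squat round glass or plastic, 60 mm diameter for the lower 46 mm, short shoulder, then a 36 mm diameter cap from 54 to 84 mm (its top); origin at the centre of the underside, z up along its axis. Stands somewhere on the bench; may be absent
- full1: full jar, amber with white label and black cap, 0.16 to 0.29 kg: squat round glass or plastic, 60 mm diameter for the lower 46 mm, short shoulder, then a 36 mm diameter cap from 54 to 84 mm (its top); origin at the centre of the underside, z up along its axis. Stands somewhere on the bench; may be absent
- full2: full jar, amber with white label and black cap, 0.16 to 0.29 kg: squat round glass or plastic, 60 mm diameter for the lower 46 mm, short shoulder, then a 36 mm diameter cap from 54 to 84 mm (its top); origin at the centre of the underside, z up along its axis. Stands somewhere on the bench; may be absent
- full3: full jar, amber with white label and black cap, 0.16 to 0.29 kg: squat round glass or plastic, 60 mm diameter for the lower 46 mm, short shoulder, then a 36 mm diameter cap from 54 to 84 mm (its top); origin at the centre of the underside, z up along its axis. Stands somewhere on the bench; may be absent
- empty0: empty jar, white with red cap, about 0.08 kg: squat round glass or plastic, 60 mm diameter for the lower 46 mm, short shoulder, then a 36 mm diameter cap from 54 to 84 mm (its top); origin at the centre of the underside, z up along its axis. Stands in cell 0 at the start; may be absent
- empty1: empty jar, white with red cap, about 0.08 kg: squat round glass or plastic, 60 mm diameter for the lower 46 mm, short shoulder, then a 36 mm diameter cap from 54 to 84 mm (its top); origin at the centre of the underside, z up along its axis. Stands in cell 1 at the start; may be absent
- empty2: empty jar, white with red cap, about 0.08 kg: squat round glass or plastic, 60 mm diameter for the lower 46 mm, short shoulder, then a 36 mm diameter cap from 54 to 84 mm (its top); origin at the centre of the underside, z up along its axis. Stands in cell 2 at the start; may be absent
- empty3: empty jar, white with red cap, about 0.08 kg: squat round glass or plastic, 60 mm diameter for the lower 46 mm, short shoulder, then a 36 mm diameter cap from 54 to 84 mm (its top); origin at the centre of the underside, z up along its axis. Stands in cell 3 at the start; may be absent
- tray: fixed open yellow tray for empties, 110 mm along its x, 200 mm along its y, 30 mm high, walls and floor 5 mm thick; origin at the centre of the underside
- holder: fixed dark wooden block, 60 mm along its x, 150 mm along its y, 85 mm high, with two upright wells (18 mm square) 80 mm deep at y = -40 and +40 mm; origin at the centre of the underside
- driver0: screwdriver with red handle, 170 mm long, about 0.11 kg, standing blade down in the holder, its handle resting on the block: steel shaft 10 mm diameter from 0 to 75 mm, handle 26 mm diameter from 75 to 170 mm; origin at the blade's tip, z along it towards the handle
- driver1: screwdriver with blue handle, 170 mm long, about 0.11 kg, standing blade down in the holder, its handle resting on the block: steel shaft 10 mm diameter from 0 to 75 mm, handle 26 mm diameter from 75 to 170 mm; origin at the blade's tip, z along it towards the handle
- hammer: bystander: hammer lying on the far side of the bench, 260 mm long; origin at the middle of its length on the bench; leave it alone
- wheel: bystander: brass gear wheel, 100 mm diameter, 12 mm thick with a 26 mm high hub, lying flat; leave it alone. Origin under its centre

How it is judged:
At the end, for the whole second after the job is handed in: every full jar upright (0.12 rad) on the floor of a jar cell, foot within 16 mm of its centre; every empty upright (0.12 rad) on the floor of the tray; each screwdriver blade down in its own tool well, tip within 30 mm of the well centre, leaning under 0.5 rad; all at rest ((distance between full0 and cell0 below 0.016 m or distance between full0 and cell1 below 0.016 m or distance between full0 and cell2 below 0.016 m or distance between full0 and cell3 below 0.016 m) and angle between each of full0, full1, full2, full3, empty0, empty1, empty2, empty3's own z axis and vertical below 0.12 rad and linear speed of each of full0, full1, full2, full3, empty0, empty1, empty2, empty3, driver0, driver1 below 0.03 m/s and (distance between full1 and cell0 below 0.016 m or distance between full1 and cell1 below 0.016 m or distance between full1 and cell2 below 0.016 m or distance between full1 and cell3 below 0.016 m) and (distance between full2 and cell0 below 0.016 m or distance between full2 and cell1 below 0.016 m or distance between full2 and cell2 below 0.016 m or distance between full2 and cell3 below 0.016 m) and (distance between full3 and cell0 below 0.016 m or distance between full3 and cell1 below 0.016 m or distance between full3 and cell2 below 0.016 m or distance between full3 and cell3 below 0.016 m) and x of empty0 in the frame of tray between -0.055 and 0.055 m and y of empty0 in the frame of tray between -0.1 and 0.1 m and height (world z) of each of empty0, empty1, empty2, empty3 below 0.015 m and x of empty1 in the frame of tray between -0.055 and 0.055 m and y of empty1 in the frame of tray between -0.1 and 0.1 m and x of empty2 in the frame of tray between -0.055 and 0.055 m and y of empty2 in the frame of tray between -0.1 and 0.1 m and x of empty3 in the frame of tray between -0.055 and 0.055 m and y of empty3 in the frame of tray between -0.1 and 0.1 m and (distance between driver0 and toolcell0 below 0.03 m or distance between driver0 and toolcell1 below 0.03 m) and angle between each of driver0, driver1's own z axis and vertical below 0.5 rad and (distance between driver1 and toolcell0 below 0.03 m or distance between driver1 and toolcell1 below 0.03 m) and horizontal distance between driver0 and driver1 above 0.05 m); the robot touches nothing.
It fails at once if the hammer or the brass wheel is moved more than 30 mm (distance of any of hammer, wheel from where it was at the start of the episode above 0.03 m).
Of empty0, empty1, empty2, empty3 only 1 to 2 are there at a start; the rules pass over those that are not, and their reading is None.
Of full0, full1, full2, full3 only 3 to 4 are there at a start; the rules pass over those that are not, and their reading is None.
At some moment in a run one of full0, full1, full2, full3 may be knocked a few centimetres aside while the robot is not near it.
It also fails if it takes over 210 s, if anything falls off the work surface, if the arm or the gripper's body presses on something with over 40 N, if the wrist force passes 120 N, or if a joint passes its speed limit or range.

ROBOT

A 7-joint arm with a two-finger parallel gripper is mounted at the origin on the work surface. World frame = base frame: x ahead of the robot, y to its left, z up, the work surface at z = 0. Lengths are in m, angles in rad, forces in N, time in s.
With the tool pointing down it reaches from about 0.425 to 0.875 m from the base axis. Payload 4.7 kg.
Tool frame: the origin (TCP) lies midway between the tips of the shut fingers; the grasp point (between the pads) lies 19 mm behind it (manip.grip_point_offset is the distance from the TCP to the grasp point, in m); x points along the fingers, z is the direction in which the jaws open and shut, and the axes are right-handed (so a half turn about x gives the same grasp; the last joint's range is limited). The gripper opens to 87 mm and grips with 3 to 60 N. Pads are 19 mm wide; open, the fingers measure 117 mm over their backs; the gripper's body (75 mm by 190 mm) begins 51 mm behind the grasp point.
Start: joints at [1.131, 0.321, -0.07, 1.45, 0.023, 1.371, -0.057], TCP at [0.285, -0.584, 0.223] pointing down, gripper open.
Joint ranges: [-2.86, 2.86], [-0.3, 2.09], [-1.38, 1.24], [0.06, 2.45], [-1.56, 4.7], [0.09, 2.05], [-2.69, 2.69]. Speed limits (rad/s): [2.57, 2.57, 3.14, 3.14, 3.14, 3.14, 3.14].

INTERFACE

Orientations are given as a unit quaternion [w, x, y, z].
In Python, from workcell import manip, capture, camera_model, search_frame, trace gives the robot as it stands.
- The arm moves only by the tool servo_tool, never from a script. Its argument "commands" is one flat list of numbers, 5 for each row, row after row: the shift along the tool's x, y, z in m, then the turn about the tool's x in degrees, then the opening, from 0 (shut) to 1 (fully open). A call has 1 to 10 rows; each row is the pose to reach, as a shift and turn from the pose commanded when the call began, along the tool's axes at that moment; what a row does not reach only later rows make up. A row lasts 1/12 s, in which the tool goes at most 41.7 mm and 7.16 degrees, less where a joint would pass 70% of its speed; a pose out of reach is approached as far as the arm can. A call with a gripper value outside its range is refused whole. The fingers move at their own pace and stop on an object; "squeeze" is the grip in N (left out, the last holds). Time passes only in rows, so rows that repeat a pose let the fingers close. It gives the time, the measured TCP pose, the force and the opening at its end, in the units of the state.
- manip.sense(): the state, without advancing time (a new reading comes with each control period).
- capture(name): name is "side" or "top" or "wrist"; returns the picture (384x512x3 uint8, blue, green, red); there is no depth.
- camera_model(name): a dict with "K" (3x3 intrinsics, pixels), "world_from_camera" (4x4, takes a point from camera to world coordinates). Camera axes: x right, y up, looking along -z (the intrinsics and any distortion apply to the point x, -y, -z); pixel columns grow to the right and rows downward; lengths in m; the calibration is good to about 2 mm. A picture is of the moment at which its call begins: read the wrist's pose just before it. camera_model takes no time and is no camera call; for the wrist camera it gives the pose at the moment of the call.
- manip.hand_in(): hands the job in, once; it reports no verdict.
Trained networks look in the newest picture that a camera, given by its name, has taken for a name from the list of things; names that differ only in an ending like _2 or _b are one class to them, and where a whole thing is asked for, a point or a joint stands for the part that bears it (a point fixed in the world has none). Each returns a list of dicts, best first, with "p" (0 to 1); they miss things now and then, are a little off and sometimes report something else, mostly with a low value. They report only what shows in the picture. A call takes as long as a camera call.
- search_frame(camera, target): "position" ([column, row] in pixels, amid what is visible of it).
- trace(camera, target): "mask" (384x512 bool, what is visible of it) and "position" ([column, row] in pixels, amid what is visible of it).
The state is a dict: "time": time; "qpos": joint angles; "qvel": joint speeds; "joint_efforts": joint torques, N m; "ee_pos": TCP position; "ee_rot": TCP orientation; "contact_force": force on the tool from outside, world axes, zero at the start; "wrist_torque": the same for the moment, N m; "finger_gap": finger opening in m.
Only numpy, scipy, OpenCV 4.12 (cv2) and the standard library are available. Lean on these libraries where they do the work, as an engineer would, in place of code of your own. Each camera call takes 0.05 s, during which the arm holds its last target.

## Working session

There is one attempt and no reset: what is moved stays moved. The work goes in short steps, Python scripts to look and compute and a tool call to move; the robot and the scene stay as the last step left them, time stands still between calls to the robot, and variables do not carry over. Pictures are saved under pics/ and viewed, and the job is handed in when it is done.

Besides the shell and the picture viewer there is one more tool, called after "Emit:" as name(argument=value, ...), one argument or row to a line, values as JSON. servo_tool: Moves the arm, as the interface text tells. Its arguments: {"type":"object","properties":{"commands":{"type":"array","items":{"type":"number"}},"squeeze":{"type":"number"}},"required":["commands"]}

```bash
ls; mkdir -p pics
python3 - <<'E'
from workcell import manip, capture, camera_model
import cv2
print(manip.sense())
for n in ["side","top","wrist"]:
    cv2.imwrite(f"pics/{n}0.png",capture(n)); m=camera_model(n); print(n,m)
print(manip.grip_point_offset)
E
```

```text
pics
{'time': 0.0, 'qpos': array([ 1.13111259,  0.32177565, -0.07004858,  1.45165506,  0.02259523,
        1.37075042, -0.05690122]), 'qvel': array([-0.00123204,  0.00020136,  0.00020723, -0.00029062,  0.00083077,
        0.00077023,  0.00043443]), 'joint_efforts': array([-6.14733472e-04, -4.91293466e+01, -4.04393105e-01, -3.12529528e+01,
       -6.38757111e-02,  4.38136014e-02,  1.57384120e-04]), 'ee_pos': array([ 0.28464659, -0.58377399,  0.22150196]), 'ee_rot': array([ 0.59910008,  0.3750183 ,  0.60021747, -0.37440534]), 'contact_force': array([-0.38335027,  0.27172408, -0.6367151 ]), 'wrist_torque': array([-0.02182346, -0.01393962,  0.0268229 ]), 'finger_gap': 0.08739785103375061}
side {'K': array([[426.93322195,   0.        , 260.11300667],
       [  0.        , 426.93322195, 188.28051309],
       [  0.        ,   0.        ,   1.        ]]), 'world_from_camera': array([[-0.800266  ,  0.34356352, -0.4914656 ,  0.07916659],
       [-0.59936636, -0.48328514,  0.63811868,  0.68405227],
       [-0.01828372,  0.80523263,  0.59267708,  0.70025464],
       [ 0.        ,  0.        ,  0
[... 199 characters left out ...]
from_camera': array([[-0.01667687,  0.98340616, -0.18064941,  0.34086894],
       [-0.99982657, -0.01490396,  0.01116711, -0.00461418],
       [ 0.00828941,  0.18080431,  0.98348416,  1.33234151],
       [ 0.        ,  0.        ,  0.        ,  1.        ]])}
wrist {'K': array([[280.96294537,   0.        , 258.16764044],
       [  0.        , 280.96294537, 196.16709914],
       [  0.        ,   0.        ,   1.        ]]), 'world_from_camera': array([[ 0.43755036,  0.86665656,  0.23970001,  0.35055567],
       [-0.89919197,  0.42226913,  0.11464108, -0.55304015],
       [-0.00186347, -0.26569757,  0.96405463,  0.38273389],
       [ 0.        ,  0.        ,  0.        ,  1.        ]])}
0.0187
```

View pics/top0.png

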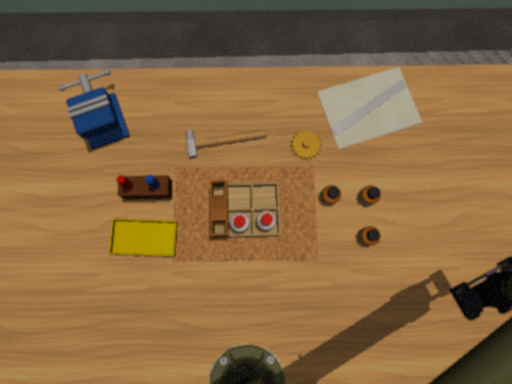

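View pics/side0.png

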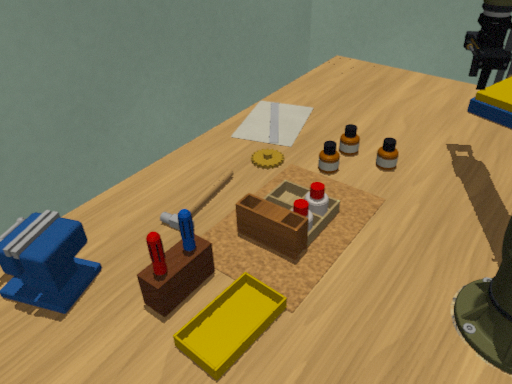

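View pics/wrist0.png

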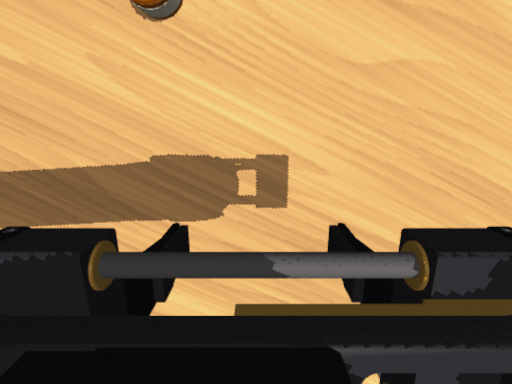

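```bash
cat > h.py <<'E'
import numpy as np, cv2
from workcell import manip, capture, camera_model, search_frame, trace
def proj(m,P):
    P=np.atleast_2d(P); T=m["world_from_camera"]; c=(P-T[:3,3])@T[:3,:3]
    c=c*[1,-1,-1]; u=c@m["K"].T; return u[:,:2]/u[:,2:]
def ray(m,px,z):
    T=m["world_from_camera"]; d=np.linalg.inv(m["K"])@[px[0],px[1],1]; d=T[:3,:3]@(d*[1,-1,-1]); o=T[:3,3]
    return o+d*(z-o[2])/d[2]
E
python3 - <<'E'
from h import *
for cam in ["top","side"]:
    im=capture(cam); m=camera_model(cam)
    ov=im.copy()
    for t,z in [("full0",.06),("empty0",.084),("crate",.05),("tray",.02),("holder",.085),("driver0",.13),("driver1",.13),("hammer",.01),("wheel",.01)]:
        for r in trace(cam,t):
            if r["p"]<.2: continue
            print(cam,t,round(r["p"],2),np.round(r["position"],1),int(r["mask"].sum()),np.round(ray(m,r["position"],z),3))
            c,_=cv2.findContours(r["mask"].astype(np.uint8),cv2.RETR_EXTERNAL,cv2.CHAIN_APPROX_NONE)
            cv2.drawContours(ov,c,-1,(255,0,255),1)
    big=cv2.resize(ov[150:280,90:410] if cam=="top" else ov[100:380,120:430],None,fx=2.4,fy=2.4,interpolation=cv2.INTER_NEAREST)
    cv2.imwrite(f"pics/ov_{cam}.png",big[:600,:800])
E
```

```text
top full0 0.87 [366.9 237.1] 360 [ 0.423 -0.367  0.06 ]
top full0 0.86 [329.2 194.1] 334 [ 0.556 -0.26   0.06 ]
top full0 0.75 [371.2 191.7] 371 [ 0.561 -0.39   0.06 ]
top empty0 0.89 [238.9 226.7] 339 [0.458 0.017 0.084]
top empty0 0.52 [269.3 218.8] 298 [ 0.48  -0.073  0.084]
top crate 0.85 [244.7 201.6] 3243 [ 0.538 -0.001  0.05 ]
top tray 0.89 [143.2 236.2] 2353 [0.439 0.315 0.02 ]
top holder 0.83 [141.5 187.5] 1135 [0.58  0.308 0.085]
top holder 0.71 [240.  203.9] 3367 [0.526 0.013 0.085]
top holder 0.65 [306.2 143.6] 620 [ 0.71  -0.192  0.085]
top driver0 0.51 [124.9 179.3] 138 [0.596 0.346 0.13 ]
top driver1 0.51 [124.9 179.3] 138 [0.596 0.346 0.13 ]
top hammer 0.76 [218.3 134.6] 766 [0.767 0.082 0.01 ]
top hammer 0.73 [329.1 192.9] 354 [ 0.568 -0.27   0.01 ]
top hammer 0.33 [241.4 206.4] 3258 [0.529 0.01  0.01 ]
top wheel 0.72 [305.8 142.5] 677 [ 0.736 -0.203  0.01 ]
top wheel 0.65 [238.6 224.9] 294 [0.47  0.019 0.01 ]
side full0 0.7 [351.9 141.2] 443 [ 0.53 -0.35  0.06]
side full0 0.66 [331.2 159.4] 553 [ 0.53  -0.228  0.06 ]
side empty0 0.61 [304.4 210.6] 343 [0.457 0.031 0.084]
side crate 0.78 [283.6 220.1] 4274 [0.499 0.052 0.05 ]
side tray 0.85 [228.2 323.6] 6147 [0.435 0.33  0.02 ]
side holder 0.95 [177.5 276.2] 3464 [0.548 0.34  0.085]
side holder 0.28 [285.7 220.5] 4580 [0.472 0.085 0.085]
side driver0 0.75 [154.1 252.4] 592 [0.593 0.349 0.13 ]
side driver0 0.75 [187.2 227.2] 563 [0.593 0.261 0.13 ]
side driver0 0.71 [329.6 159.4] 557 [ 0.484 -0.126  0.13 ]
side driver1 0.75 [154.1 252.4] 592 [0.593 0.349 0.13 ]
side driver1 0.75 [187.2 227.2] 563 [0.593 0.261 0.13 ]
side driver1 0.71 [329.6 159.4] 557 [ 0.484 -0.126  0.13 ]
side hammer 0.97 [202.8 199.8] 885 [0.744 0.07  0.01 ]
side hammer 0.25 [283.9 220.4] 4576 [0.523 0.014 0.01 ]
side wheel 0.75 [268.7 158.6] 539 [ 0.721 -0.195  0.01 ]
side wheel 0.46 [229.8 321.5] 6212 [0.44 0.32 0.01]
```

Run:
```python
from h import *
im=cv2.imread("pics/top0.png")
cv2.imwrite("pics/z1.png",cv2.resize(im[160:270,100:290],None,fx=4,fy=4,interpolation=cv2.INTER_NEAREST))
hsv=cv2.cvtColor(im,cv2.COLOR_BGR2HSV)
for px in [(240,222),(265,220),(330,190),(370,190),(369,233),(331,196),(123,183),(153,183),(145,188),(145,240),(218,208),(232,198),(300,200)]:
    print(px,hsv[px[1],px[0]])
```

```text
(240, 222) [  2 226 178]
(265, 220) [  2 223 174]
(330, 190) [75 13 40]
(370, 190) [162  36  35]
(369, 233) [158  31  33]
(331, 196) [113  34  30]
(123, 183) [  0 255  76]
(153, 183) [108 206  42]
(145, 188) [  9 165  88]
(145, 240) [ 25 255 176]
(218, 208) [ 13 192 122]
(232, 198) [ 19 124 158]
(300, 200) [ 15 160 164]
```

View pics/z1.png

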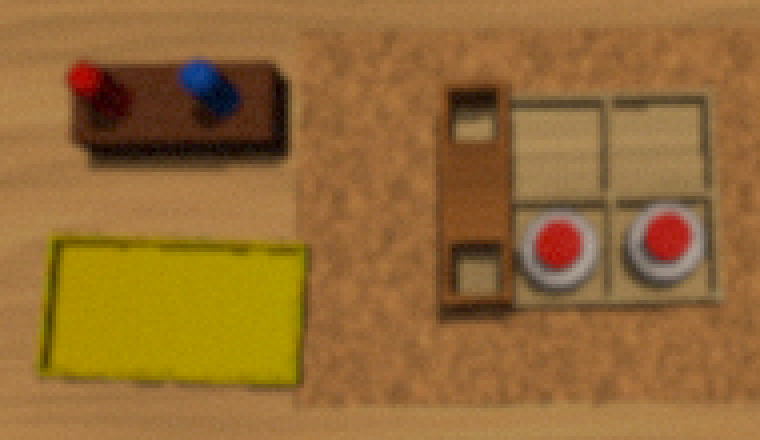

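View pics/ov_top.png

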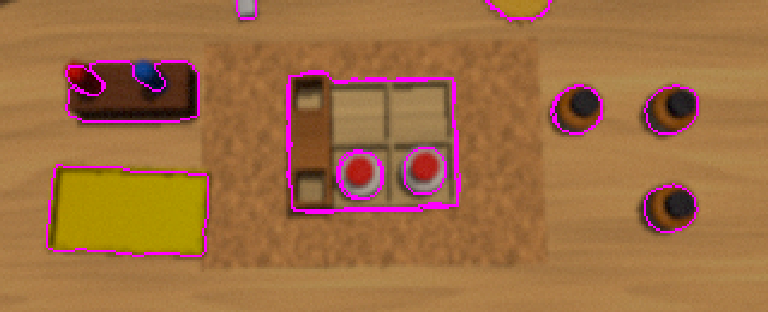

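```bash
cat >> h.py <<'E'
from scipy.optimize import minimize
def cyl(r,z0,z1,n=40):
    a=np.linspace(0,2*np.pi,n,endpoint=False); c=np.c_[r*np.cos(a),r*np.sin(a)]
    return np.r_[np.c_[c,np.full(n,z0)],np.c_[c,np.full(n,z1)]]
def box(x0,x1,y0,y1,z0,z1):
    return np.array([[x,y,z] for x in(x0,x1) for y in(y0,y1) for z in(z0,z1)],float)
def render(m,pieces,p,S=4):
    im=np.zeros((384*S,512*S),np.uint8); c,s=np.cos(p[2]),np.sin(p[2]); R=np.array([[c,-s,0],[s,c,0],[0,0,1]])
    for P in pieces:
        h=cv2.convexHull(proj(m,P@R.T+[p[0],p[1],0]).astype(np.float32))
        cv2.fillConvexPoly(im,np.round((h+.5)*S*16-8).astype(np.int32),255,shift=4)
    return cv2.resize(im,(512,384),interpolation=cv2.INTER_AREA)/255.
def fit(m,mask,pieces,p0,yaw=False):
    w=mask.astype(float)
    def f(q):
        p=[q[0],q[1],q[2]*1. if yaw else 0.]
        return ((render(m,pieces,p)-w)**2).sum()/w.sum()
    x0=np.array(p0[:3] if yaw else p0[:2],float); n=len(x0)
    sim=np.vstack([x0]+[x0+np.eye(n)[i]*(.01 if i<2 else .06) for i in range(n)])
    r=minimize(f,x0,method="Nelder-Mead",options=dict(initial_simplex=sim,xatol=1e-4,fatol=1e-5))
    return r.x,r.fun
CAP=[cyl(.018,.054,.084)]
JAR=CAP+[cyl(.03,0,.046),np.r_[cyl(.03,.045,.046),cyl(.018,.054,.055)]]
TRAY=[box(-.055,.055,-.1,.1,0,.03)]
HOLD=[box(-.03,.03,-.075,.075,0,.085)]
CRATE=[box(-.083,.083,-.1055,.06,0,.036),box(-.083,.083,.0605,.1055,0,.09)]
E
python3 - <<'E'
from h import *
for cam in ["top","side"]:
    im=cv2.imread(f"pics/{cam}0.png"); m=camera_model(cam); hsv=cv2.cvtColor(im,cv2.COLOR_BGR2HSV)
    H,S,V=cv2.split(hsv)
    red=((H<6)|(H>174))&(S>200)&(V>100)
    yel=(H>21)&(H<30)&(S>225)&(V>70)
    dark=(V<62)
    def near(mask,p,r,z):
        u=proj(m,[*p,z])[0]; yy,xx=np.mgrid[:384,:512]; return mask&((xx-u[0])**2+(yy-u[1])**2<r*r)
    for i,p in enumerate([(.46,.02),(.48,-.065)]):
        print(cam,"empty",i,fit(m,near(red,p,14,.07),CAP,p))
    for i,p in enumerate([(.55,-.26),(.56,-.385),(.425,-.365)]):
        k=near(dark,p,12 if cam=="side" else 8,.074)
        print(cam,"full",i,k.sum(),fit(m,k,CAP,p))
    print(cam,"tray",fit(m,near(yel,(.44,.315),90,0.02),TRAY,[.44,.315,0],True))
    hm=[r for r in trace(cam,"holder")][0]["mask"]; print(cam,"holder",fit(m,hm,HOLD,[.57,.31,0],True))
    hm=[r for r in trace(cam,"crate")][0]["mask"]; print(cam,"crate",fit(m,hm,CRATE,[.52,0,0],True))
E
```

```text
top empty 0 (array([0.4777219 , 0.01736645]), np.float64(0.7194682435249714))
top empty 1 (array([ 0.48246826, -0.06635254]), np.float64(0.6677288361025385))
top full 0 84 (array([ 0.55845199, -0.26695877]), np.float64(0.609246992914813))
top full 1 103 (array([ 0.55663913, -0.39105897]), np.float64(0.39778218235704715))
top full 2 86 (array([ 0.42905519, -0.37599503]), np.float64(0.9123507059002351))
top tray (array([ 0.43682669,  0.31695494, -0.07016462]), np.float64(0.07101392237380397))
top holder (array([0.58542422, 0.30461323, 0.02773621]), np.float64(0.23470284387400978))
top crate (array([ 0.51679463, -0.00232925,  0.01530326]), np.float64(0.20291468816460093))
side empty 0 (array([0.48260765, 0.00458101]), np.float64(0.7291571617753855))
side empty 1 (array([ 0.48613267, -0.07275822]), np.float64(0.37245232823803404))
side full 0 148 (array([ 0.56062209, -0.27005279]), np.float64(0.200365555867286))
side full 1 129 (array([ 0.55720321, -0.39252473]), np.float64(0.21820289751407476))
side full 2 150 (array([ 0.43016614, -0.3829652 ]), np.float64(0.20189342560553633))
side tray (array([ 0.43672885,  0.31689345, -0.04490046]), np.float64(0.02275763573510302))
side holder (array([0.58636305, 0.30795074, 0.00302657]), np.float64(0.13425855040653223))
side crate (array([ 0.51733353, -0.00226136,  0.02269357]), np.float64(0.21836517289253968))
```

```bash
cat >> h.py <<'E'
def over(cam,m,im,items,crop,f,out):
    x0,x1,y0,y1=crop
    big=cv2.resize(im[y0:y1,x0:x1],None,fx=f,fy=f,interpolation=cv2.INTER_LINEAR)
    for pcs,p,col in items:
        c,s=np.cos(p[2]),np.sin(p[2]); R=np.array([[c,-s,0],[s,c,0],[0,0,1]])
        for P in pcs:
            h=cv2.convexHull(proj(m,P@R.T+[p[0],p[1],0]).astype(np.float32))
            h=(h+.5-[x0,y0])*f; cv2.polylines(big,[np.round(h).astype(np.int32)],True,col,1)
    cv2.imwrite(out,big)
E
python3 - <<'E'
from h import *
W=(255,255,255);M=(255,0,255)
CELLS=[box(-.08+.0,-.003,-.1,-.1,.036,.036)]
items=[(CRATE,(.517,-.002,.02),W),(TRAY,(.4368,.317,-.045),W),(HOLD,(.586,.306,.01),W)]
J=[(.56,-.269),(.557,-.392),(.430,-.38),(.48,.012),(.484,-.07)]
items+=[(JAR[:2],(*p,0),M) for p in J]
for cam,c,f in [("top",(100,400,160,270),2.6),("side",(130,430,110,370),2.3)]:
    over(cam,camera_model(cam),cv2.imread(f"pics/{cam}0.png"),items,c,f,f"pics/fit_{cam}.png")
E
```

```text
(no output)
```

View pics/fit_top.png

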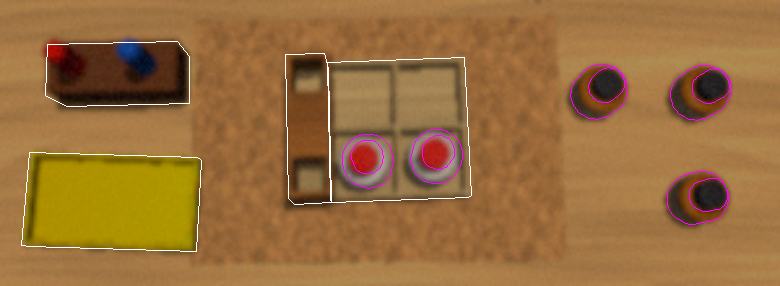

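View pics/fit_side.png

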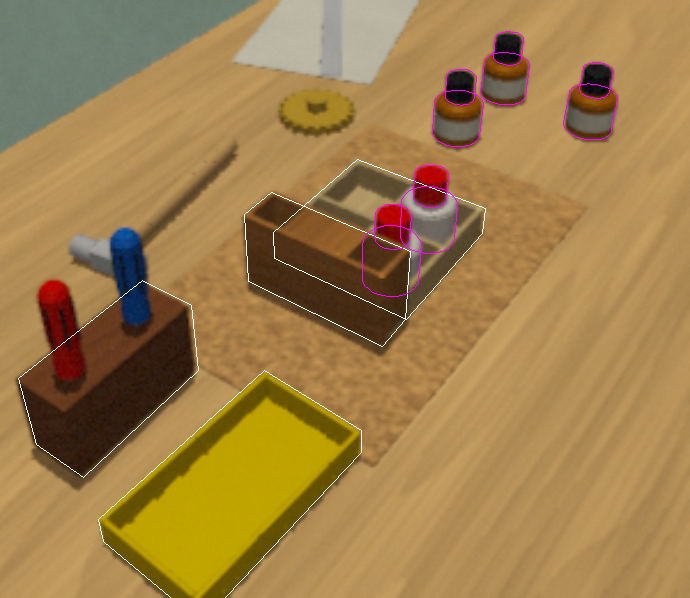

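```bash
cat >> h.py <<'E'
from scipy.spatial.transform import Rotation as Ro
def plan(tgt,yaw=None):
    """tgt world TCP; yaw = jaw direction deg (mod 180)"""
    s=manip.sense(); w,x,y,z=s["ee_rot"]; R=Ro.from_quat([x,y,z,w]).as_matrix(); p=np.array(s["ee_pos"])
    cur=np.degrees(np.arctan2(R[1,2],R[0,2]))
    sh=R.T@(np.array(tgt)-p)
    out=f"t={s['time']:.2f} pos={np.round(p,4)} jaw={cur:.1f} toolx={np.round(R[:,0],3)} shift={np.round(sh*1000,1)}mm"
    if yaw is not None:
        d=(yaw-cur+90)%180-90
        sg=-1 if R[2,0]<0 else 1
        out+=f" turn={sg*d:.1f}deg"
    print(out+f" gap={s['finger_gap']:.4f} F={np.round(s['contact_force'],1)} q7={s['qpos'][6]:.2f} q1={s['qpos'][0]:.2f}")
E
python3 -c "
from h import *
plan([.430,-.381,.13],0)"
```

```text
t=1.35 pos=[ 0.2849 -0.5842  0.2226] jaw=-64.0 toolx=[-0. -0. -1.] shift=[  92.6  219.5 -119.1]mm turn=-64.0deg gap=0.0871 F=[-0.2 -0.6  0. ] q7=-0.06 q1=1.13
```

Emit:
servo_tool(
  commands=[0.06,0.2195,-0.119,-64,0.6,0.06,0.2195,-0.119,-64,0.6,0.06,0.2195,-0.119,-64,0.6,0.06,0.2195,-0.119,-64,0.6,0.06,0.2195,-0.119,-64,0.6,0.06,0.2195,-0.119,-64,0.6,0.06,0.2195,-0.119,-64,0.6,0.06,0.2195,-0.119,-64,0.6,0.06,0.2195,-0.119,-64,0.6,0.06,0.2195,-0.119,-64,0.6],
  squeeze=30,
)

```text
time: 2.18
ee_pos: [0.4302, -0.3808, 0.1626]
ee_rot: [0.707, -0.001, 0.707, 0.001]
contact_force: [0.1, 0.3, 0.2]
finger_gap: 0.0526
```

Run:
```python
from h import *
plan([.430,-.381,.056],0)
m=camera_model("wrist"); im=capture("wrist"); cv2.imwrite("pics/w1.png",im); print(m["world_from_camera"].round(3))
W=(255,255,255)
over("wrist",m,im,[(JAR[:2],(.43,-.381,0),W),(JAR[:2],(.56,-.269,0),W),(JAR[:2],(.557,-.392,0),W)],(0,512,0,384),1.5,"pics/w1o.png")
cv2.imwrite("pics/top1.png",capture("top"))
```

```text
t=2.18 pos=[ 0.4302 -0.3808  0.1626] jaw=0.2 toolx=[-0. -0. -1.] shift=[106.6  -0.2  -0.2]mm turn=0.2deg gap=0.0526 F=[0.1 0.3 0.2] q7=0.62 q1=0.97
[[ 1.    -0.003 -0.001  0.43 ]
 [ 0.003  0.964  0.266 -0.309]
 [ 0.    -0.266  0.964  0.324]
 [ 0.     0.     0.     1.   ]]
```

View pics/w1o.png

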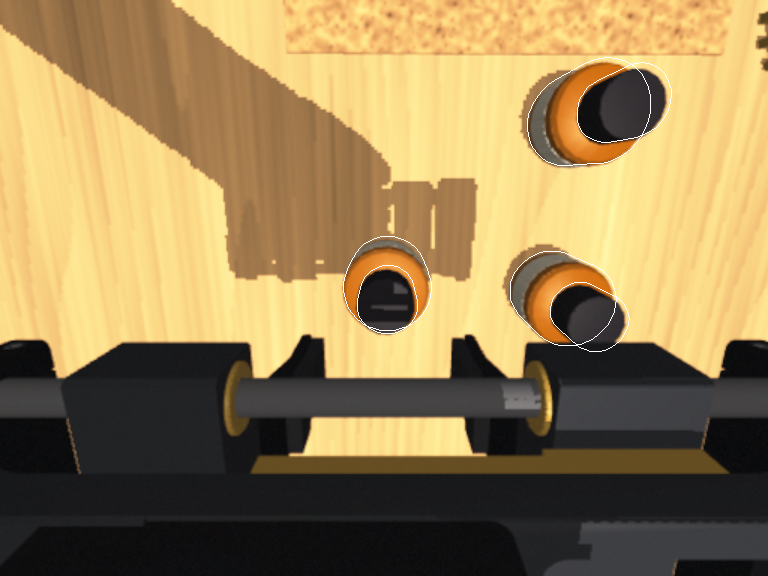

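View pics/top1.png

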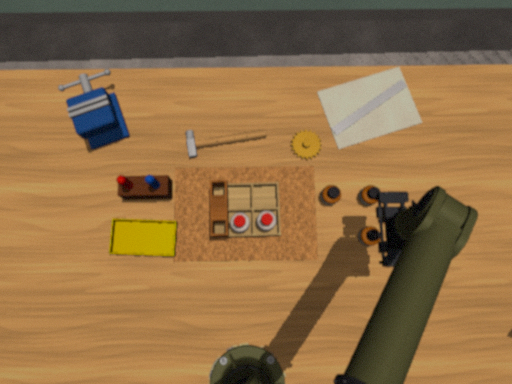

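Emit:
servo_tool(
  commands=[0.04,0,0,0,0.6,0.07,0,0,0,0.6,0.105,0,0,0,0.6,0.105,0,0,0,0.6,0.105,0,0,0,0,0.105,0,0,0,0,0.105,0,0,0,0,0.105,0,0,0,0,0.105,0,0,0,0,0.105,0,0,0,0],
  squeeze=30,
)

```text
time: 3.12
ee_pos: [0.4311, -0.3825, 0.06]
ee_rot: [0.708, -0.001, 0.706, -0.001]
contact_force: [-1.9, -0.7, 7.0]
finger_gap: 0.0353
```

Run:
```python
from h import *
c=np.array([.517,-.002]); a=.02
R=np.array([[np.cos(a),-np.sin(a)],[np.sin(a),np.cos(a)]])
for n,l in dict(pp=(.04,.0175),pm=(.04,-.0625),mp=(-.04,.0175),mm=(-.04,-.0625),wp=(.0575,.08),wm=(-.0575,.08)).items(): print(n,(c+R@l).round(4))
plan([.558,-.064,.16],0)
```

```text
pp [0.5566 0.0163]
pm [ 0.5582 -0.0637]
mp [0.4767 0.0147]
mm [ 0.4783 -0.0653]
wp [0.5729 0.0791]
wm [0.4579 0.0768]
t=3.12 pos=[ 0.4311 -0.3825  0.06  ] jaw=-0.0 toolx=[ 0.003 -0.003 -1.   ] shift=[-100.7  318.2  127. ]mm turn=-0.0deg gap=0.0353 F=[-1.9 -0.7  7. ] q7=0.59 q1=0.96
```

Emit:
servo_tool(
  commands=[-0.03,0,0,0,0,-0.07,0,0,0,0,-0.11,0.02,0.008,0,0,-0.11,0.06,0.024,0,0,-0.11,0.1,0.04,0,0,-0.11,0.14,0.056,0,0,-0.11,0.18,0.072,0,0,-0.11,0.22,0.088,0,0,-0.11,0.25,0.1,0,0,-0.11,0.28,0.112,0,0],
)

```text
time: 3.95
ee_pos: [0.543, -0.0968, 0.1683]
ee_rot: [0.708, -0.001, 0.707, 0.001]
contact_force: [-1.1, -0.0, -2.4]
finger_gap: 0.0352
```

Emit:
servo_tool(
  commands=[0,0.02,0.01,0,0,0,0.038,0.015,0,0,0,0.038,0.015,0,0,0,0.038,0.015,0,0],
)

```text
time: 4.28
ee_pos: [0.5571, -0.0617, 0.1677]
ee_rot: [0.707, -0.001, 0.707, 0.001]
contact_force: [-0.9, -0.1, -1.8]
finger_gap: 0.0351
```

```bash
cat >> h.py <<'E'
def snap(name,items=[],cam="wrist",crop=(0,512,0,384),f=1.5):
    m=camera_model(cam); im=capture(cam)
    over(cam,m,im,items,crop,f,f"pics/{name}.png"); return m,im
a=.02; CW=np.array([.517,-.002])
def cellbox(l,h=.037,z=.036):
    return [np.array([[l[0]+sx*h,l[1]+sy*h,z] for sx in(-1,1) for sy in(-1,1)])]
L=dict(pp=(.04,.0175),pm=(.04,-.0625),mp=(-.04,.0175),mm=(-.04,-.0625)); WL=dict(wp=(.0575,.08),wm=(-.0575,.08))
def crateitems(p=(.517,-.002,.02)):
    o=[(cellbox(l),p,(255,255,255)) for l in L.values()]+[(cellbox(l,.0195,.09),p,(255,0,255)) for l in WL.values()]
    return o
E
python3 - <<'E'
from h import *
plan([.558,-.0635,.067],0)
snap("w2",crateitems())
snap("s2",crateitems(),"side",(200,420,130,270),3)
E
```

```text
t=4.28 pos=[ 0.5571 -0.0617  0.1677] jaw=0.2 toolx=[ 0. -0. -1.] shift=[100.7  -1.8   0.9]mm turn=0.2deg gap=0.0351 F=[-0.9 -0.1 -1.8] q7=-0.03 q1=0.57
```

View pics/w2.png

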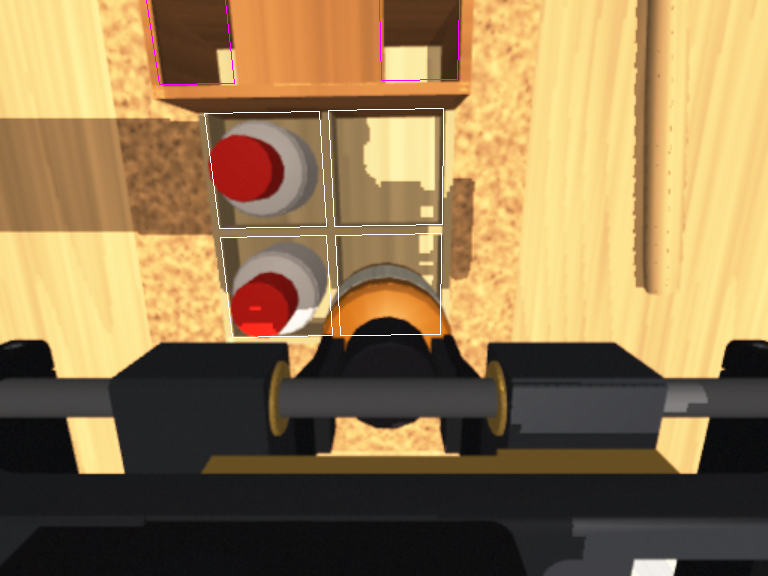

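View pics/s2.png

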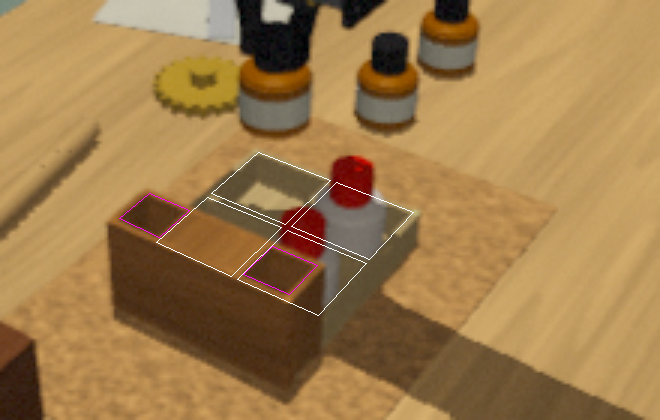

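Emit:
servo_tool(
  commands=[0.03,-0.002,0.001,0,0,0.06,-0.002,0.001,0,0,0.08,-0.002,0.001,0,0,0.092,-0.002,0.001,0,0,0.1,-0.002,0.001,0,0,0.102,-0.002,0.001,0,0,0.102,-0.002,0.001,0,0,0.102,-0.002,0.001,0,0],
)

```text
time: 5.05
ee_pos: [0.559, -0.0657, 0.0665]
ee_rot: [0.708, 0.0, 0.706, -0.0]
contact_force: [0.5, -0.3, -2.0]
finger_gap: 0.0352
```

Emit:
servo_tool(
  commands=[0,0,0,0,0.58,0,0,0,0,0.58,0,0,0,0,0.58,-0.03,0,0,0,0.58,-0.07,0,0,0,0.58,-0.11,0,0,0,0.58,-0.11,-0.04,0,0,0.58,-0.11,-0.08,0,0,0.58,-0.11,-0.12,0,0,0.58,-0.11,-0.16,0,0,0.58],
)

```text
time: 5.88
ee_pos: [0.5583, -0.2269, 0.1767]
ee_rot: [0.708, -0.001, 0.706, -0.0]
contact_force: [0.2, -0.1, 0.1]
finger_gap: 0.0505
```

Run:
```python
from h import *
plan([.5605,-.2695,.06],0)
M=(255,0,255)
snap("w3",[(JAR[:2],(.56,-.269,0),M),(JAR[:2],(.557,-.392,0),M)])
snap("s3",[(JAR[:2],(.56,-.269,0),M),(JAR[:2],(.557,-.392,0),M)],"side",(200,420,100,270),3)
snap("t3",crateitems(),"top",(190,410,160,270),3)
```

```text
t=5.88 pos=[ 0.5583 -0.2269  0.1767] jaw=0.0 toolx=[ 0.002 -0.002 -1.   ] shift=[116.8 -42.4   2. ]mm turn=0.0deg gap=0.0505 F=[ 0.2 -0.1  0.1] q7=0.24 q1=0.74
```

View pics/w3.png

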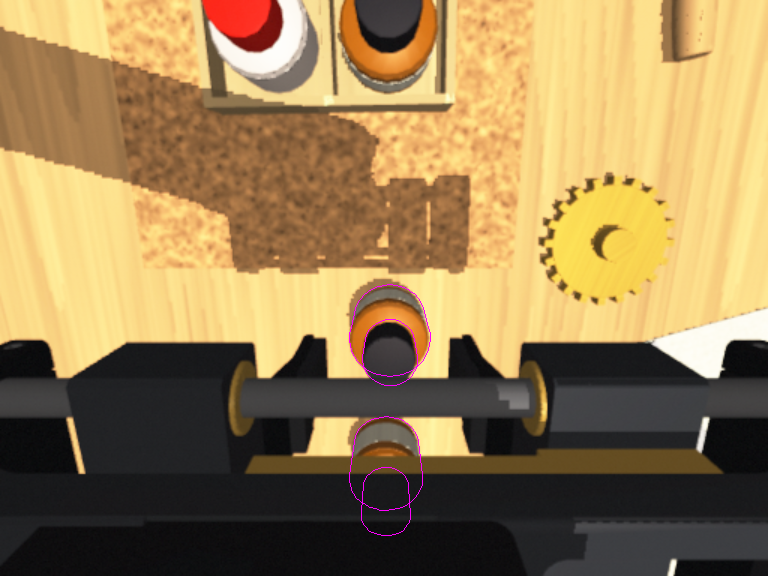

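View pics/s3.png

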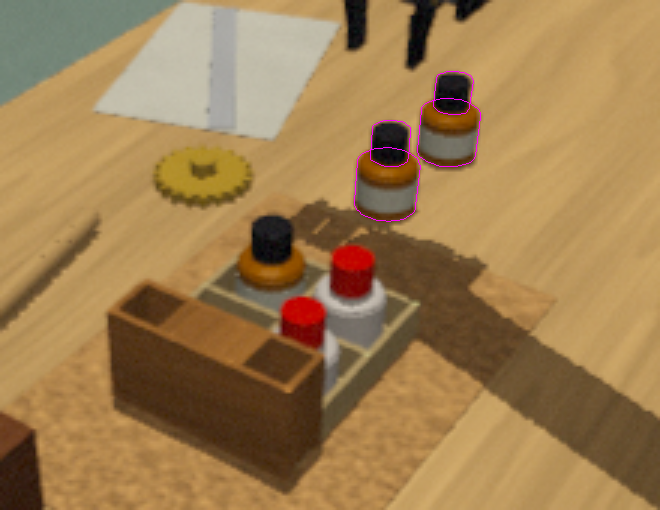

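View pics/t3.png

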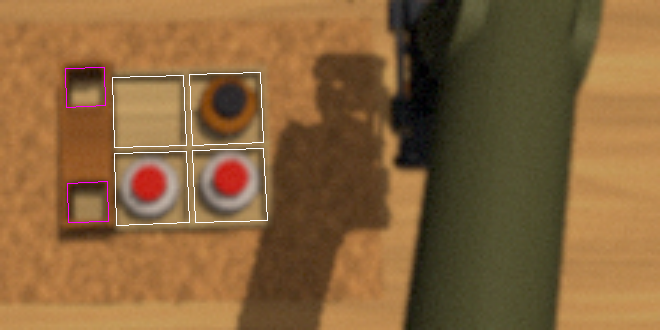

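Emit:
servo_tool(
  commands=[0.01,-0.03,0.002,0,0.58,0.04,-0.042,0.002,0,0.58,0.08,-0.042,0.002,0,0.58,0.117,-0.042,0.002,0,0.58,0.117,-0.042,0.002,0,0.58,0.117,-0.042,0.002,0,0,0.117,-0.042,0.002,0,0,0.117,-0.042,0.002,0,0,0.117,-0.042,0.002,0,0,0.117,-0.042,0.002,0,0],
)

```text
time: 6.87
ee_pos: [0.5619, -0.2674, 0.0617]
ee_rot: [0.709, -0.001, 0.706, -0.001]
contact_force: [-1.5, 1.3, 7.3]
finger_gap: 0.0358
```

Emit:
servo_tool(
  commands=[-0.03,0,0,0,0,-0.07,0,0,0,0,-0.11,0.02,0,0,0,-0.11,0.06,0,0,0,-0.11,0.1,0,0,0,-0.11,0.14,0,0,0,-0.11,0.18,0,0,0,-0.11,0.22,0,0,0,-0.11,0.255,-0.002,0,0,-0.11,0.28,-0.004,0,0],
)

```text
time: 7.7
ee_pos: [0.5557, 0.0178, 0.1696]
ee_rot: [0.708, -0.001, 0.706, 0.002]
contact_force: [0.5, 0.8, -2.5]
finger_gap: 0.0355
```

Run:
```python
from h import *
plan([.5566,.0163,.066],0)
```

```text
t=7.70 pos=[0.5557 0.0178 0.1696] jaw=0.3 toolx=[ 0.002  0.001 -1.   ] shift=[103.6  -1.7   0.7]mm turn=0.3deg gap=0.0355 F=[ 0.5  0.8 -2.5] q7=-0.17 q1=0.48
```

Emit:
servo_tool(
  commands=[0,0.0,0.001,0,0,0.03,-0.001,0.001,0,0,0.06,-0.001,0.001,0,0,0.08,-0.001,0.001,0,0,0.092,-0.001,0.001,0,0,0.1,-0.001,0.001,0,0,0.102,-0.001,0.001,0,0,0.102,-0.001,0.001,0,0],
)

```text
time: 8.37
ee_pos: [0.5574, 0.0119, 0.0673]
ee_rot: [0.707, -0.0, 0.707, -0.0]
contact_force: [0.0, 1.5, -2.7]
finger_gap: 0.0353
```

Emit:
servo_tool(
  commands=[0,0,0,0,0.58,0,0,0,0,0.58,0,0,0,0,0.58,-0.03,0,0,0,0.58,-0.07,0,0,0,0.58,-0.11,0,0,0,0.58,-0.11,0,0,0,0.58,-0.11,0,-0.04,0,0.58,-0.11,0,-0.078,0,0.58,-0.11,0,-0.078,0,0.58],
)

```text
time: 9.2
ee_pos: [0.4722, 0.0117, 0.175]
ee_rot: [0.705, -0.002, 0.709, -0.001]
contact_force: [-0.0, -0.5, -0.5]
finger_gap: 0.0507
```

Run:
```python
from h import *
plan([.48,.012,.068],0)
M=(255,0,255)
m,im=snap("w4",crateitems()[:4])
snap("s4",[],"side",(200,420,100,270),3)
m,im=camera_model("top"),capture("top")
```

```text
t=9.20 pos=[0.4722 0.0117 0.175 ] jaw=0.0 toolx=[-0.007 -0.004 -1.   ] shift=[107.    0.7   8.5]mm turn=0.0deg gap=0.0507 F=[-0.  -0.5 -0.5] q7=-0.08 q1=0.56
```

View pics/w4.png

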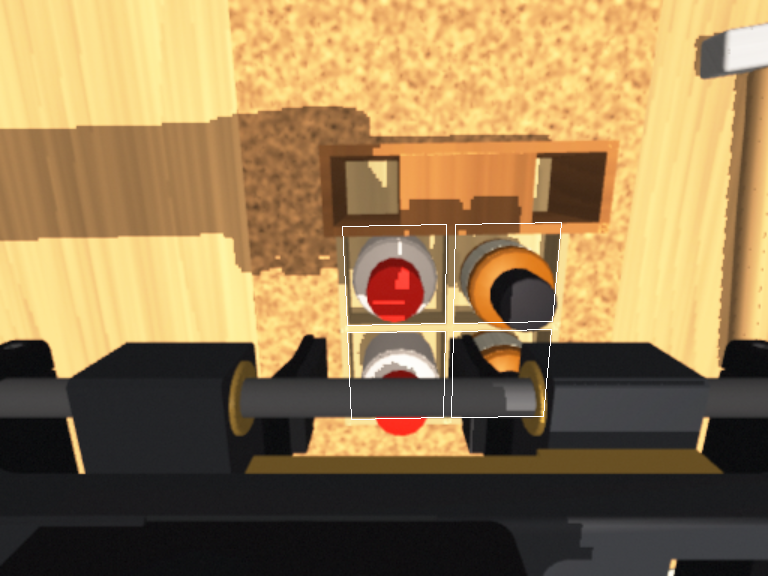

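View pics/s4.png

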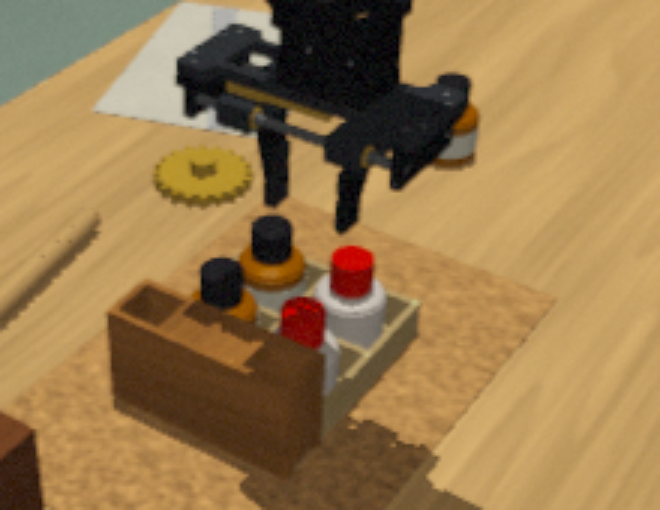

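Emit:
servo_tool(
  commands=[0.03,0,0.0,0,0.58,0.03,0,0.0,0,0.58],
)

```text
time: 9.52
ee_pos: [0.4781, 0.0118, 0.1437]
ee_rot: [0.706, 0.0, 0.709, 0.0]
contact_force: [-2.1, -0.1, -0.6]
finger_gap: 0.0502
```

```bash
cat >> h.py <<'E'
def redmask(im):
    H,S,V=cv2.split(cv2.cvtColor(im,cv2.COLOR_BGR2HSV)); return ((H<6)|(H>174))&(S>170)&(V>70)
def comp(mask,u):
    n,l,st,c=cv2.connectedComponentsWithStats(mask.astype(np.uint8)); 
    i=1+np.argmin([np.hypot(*(c[k]-u))+(1e3 if st[k,4]<30 else 0) for k in range(1,n)]); return l==i
E
python3 - <<'E'
from h import *
m,im=camera_model("wrist"),capture("wrist")
P6=[p+[0,0,.006] for p in CAP]
k=comp(redmask(im),proj(m,[.48,.012,.08])[0]); r=fit(m,k,P6,(.48,.012)); print(r,k.sum())
plan([*r[0],.068],0)
E
```

```text
(array([0.47671516, 0.01576733]), np.float64(0.11937700748523823)) 1586
t=9.57 pos=[0.4784 0.012  0.1451] jaw=0.0 toolx=[-0.004  0.001 -1.   ] shift=[77.1  3.7 -1.4]mm turn=0.0deg gap=0.0506 F=[-0.2  0.5  0.6] q7=-0.10 q1=0.55
```

Emit:
servo_tool(
  commands=[0.04,0.004,-0.001,0,0.58,0.074,0.004,-0.001,0,0.58,0.074,0.004,-0.001,0,0.58,0.074,0.004,-0.001,0,0,0.074,0.004,-0.001,0,0,0.074,0.004,-0.001,0,0,0.074,0.004,-0.001,0,0,0.074,0.004,-0.001,0,0,0.034,0.004,-0.001,0,0,-0.006,0.004,-0.001,0,0],
  squeeze=25,
)

```text
time: 10.4
ee_pos: [0.4763, 0.016, 0.1524]
ee_rot: [0.706, 0.0, 0.709, 0.0]
contact_force: [1.1, -0.9, -0.4]
finger_gap: 0.0356
```

Emit:
servo_tool(
  commands=[-0.035,0,0,0,0,-0.035,0.04,-0.004,0,0,-0.035,0.08,-0.008,0,0,-0.035,0.12,-0.012,0,0,-0.035,0.16,-0.016,0,0,-0.035,0.2,-0.02,0,0,-0.035,0.24,-0.025,0,0,-0.035,0.28,-0.03,0,0,-0.035,0.32,-0.034,0,0,-0.035,0.35,-0.037,0,0],
)

```text
time: 11.23
ee_pos: [0.4399, 0.3694, 0.1883]
ee_rot: [0.707, 0.0, 0.707, 0.001]
contact_force: [0.5, -0.6, -0.0]
finger_gap: 0.0355
```

Run:
```python
from h import *
plan([.439,.367,.066],0)
snap("w5",[(TRAY,(.4368,.317,-.045),(255,255,255))])
snap("s5",[(TRAY,(.4368,.317,-.045),(255,255,255))],"side",(150,400,120,370),2.3)
```

```text
t=11.23 pos=[0.4399 0.3694 0.1883] jaw=0.1 toolx=[ 0.001  0.002 -1.   ] shift=[122.3  -2.6  -1. ]mm turn=0.1deg gap=0.0355 F=[ 0.5 -0.6 -0. ] q7=-0.93 q1=0.04
```

View pics/w5.png

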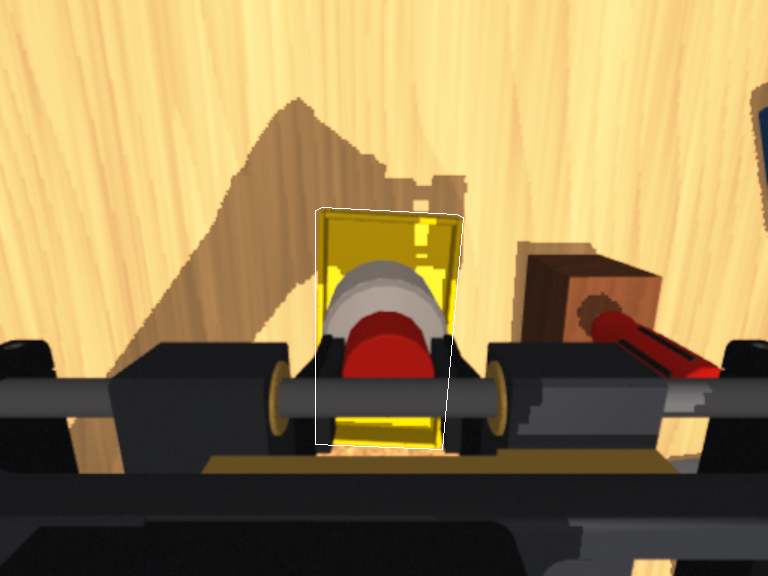

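View pics/s5.png

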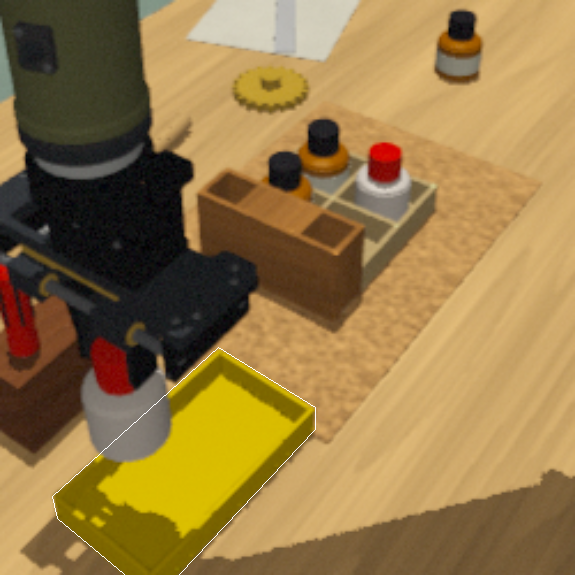

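Emit:
servo_tool(
  commands=[0.04,-0.002,-0.001,0,0,0.075,-0.002,-0.001,0,0,0.095,-0.002,-0.001,0,0,0.108,-0.002,-0.001,0,0,0.115,-0.002,-0.001,0,0,0.118,-0.002,-0.001,0,0,0.119,-0.002,-0.001,0,0,0.119,-0.002,-0.001,0,0],
)

```text
time: 12.0
ee_pos: [0.4389, 0.3647, 0.0724]
ee_rot: [0.707, -0.001, 0.707, -0.0]
contact_force: [-7.4, -5.5, 16.9]
finger_gap: 0.0352
```

Run:
```python
from h import *
plan([.439,.367,.066],0)
snap("s6",[],"side",(150,400,120,384),2.2)
```

```text
t=12.00 pos=[0.4389 0.3647 0.0724] jaw=0.0 toolx=[-0.001 -0.001 -1.   ] shift=[6.4 2.3 0.1]mm turn=0.0deg gap=0.0352 F=[-7.4 -5.5 16.9] q7=-1.01 q1=-0.01
```

View pics/s6.png

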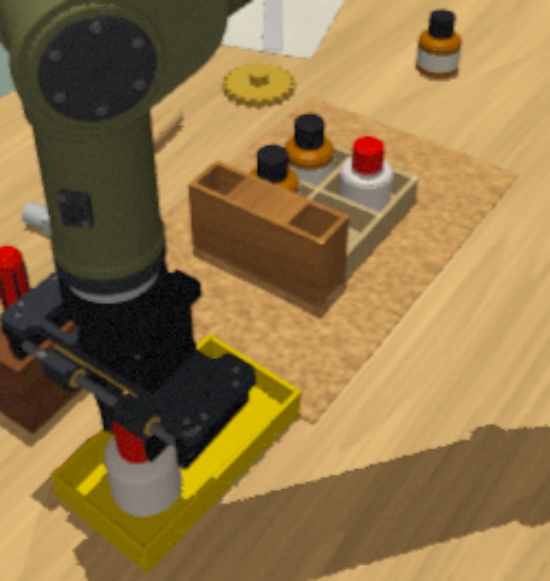

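Emit:
servo_tool(
  commands=[0,0,0,0,0.58,0,0,0,0,0.58,0,0,0,0,0.58,-0.03,0,0,0,0.58,-0.07,0,0,0,0.58,-0.11,0,0,0,0.58,-0.11,-0.04,0.004,0,0.58,-0.11,-0.08,0.008,0,0.58,-0.11,-0.12,0.012,0,0.58,-0.11,-0.16,0.016,0,0.58],
)

```text
time: 12.88
ee_pos: [0.4565, 0.2022, 0.1791]
ee_rot: [0.708, -0.0, 0.706, 0.0]
contact_force: [0.7, 0.1, -0.2]
finger_gap: 0.0503
```

Emit:
servo_tool(
  commands=[0,-0.04,0.004,0,0.58,0,-0.08,0.008,0,0.58,0,-0.12,0.012,0,0.58,0,-0.16,0.016,0,0.58,0,-0.2,0.02,0,0.58,0,-0.225,0.023,0,0.58,0.02,-0.225,0.023,0,0.58,0.03,-0.225,0.023,0,0.58,0.03,-0.225,0.023,0,0.58],
)

```text
time: 13.63
ee_pos: [0.4773, -0.0208, 0.1465]
ee_rot: [0.706, 0.0, 0.709, 0.0]
contact_force: [-0.4, 0.7, 0.2]
finger_gap: 0.0506
```

Run:
```python
from h import *
m,im=snap("w7",crateitems())
P6=[p+[0,0,.006] for p in CAP]
k=comp(redmask(im),proj(m,[.48,-.065,.08])[0]); r=fit(m,k,P6,(.48,-.065)); print(r,k.sum())
plan([*r[0],.068],0)
snap("s7",[(TRAY,(.4368,.317,-.045),(255,255,255))],"side",(150,400,120,370),2.3)
```

```text
(array([ 0.48001079, -0.06505324]), np.float64(1.5590315064006723)) 675
t=13.68 pos=[ 0.478  -0.0201  0.1476] jaw=0.1 toolx=[-0.002  0.001 -1.   ] shift=[ 79.6 -45.1   2.1]mm turn=0.1deg gap=0.0507 F=[ 0.6  0.8 -0.1] q7=-0.03 q1=0.64
```

View pics/w7.png

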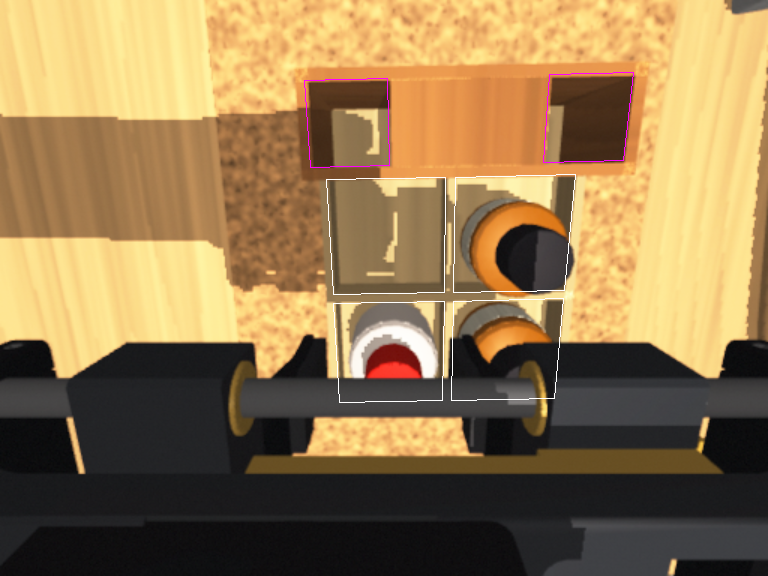

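View pics/s7.png

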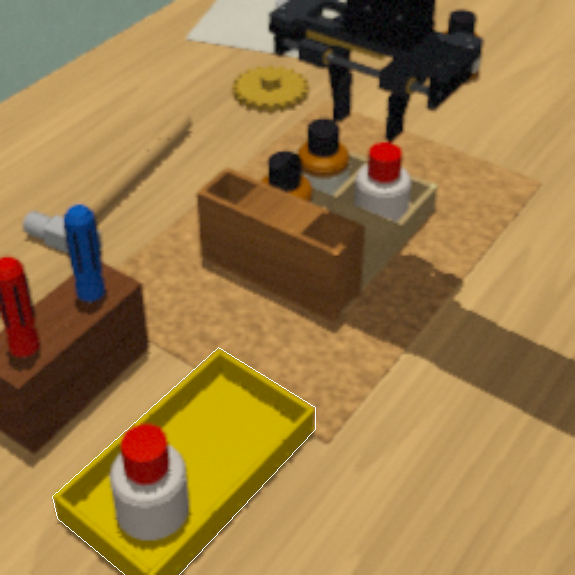

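Run:
```python
from h import *
P6=[p+[0,0,.006] for p in CAP]
for cam in ["side","top"]:
    m=camera_model(cam); im=cv2.imread(f"pics/{cam}0.png")
    for q in [(.4767,.0158),(.48,-.065)]:
        k=comp(redmask(im),proj(m,[*q,.075])[0]); print(cam,fit(m,k,P6,q),k.sum())
```

```text
side (array([0.47794972, 0.01142975]), np.float64(0.4017415577342048)) 192
side (array([ 0.48206879, -0.06507462]), np.float64(0.21063517476056856)) 201
top (array([0.47405214, 0.01636554]), np.float64(0.33930545108068805)) 92
top (array([ 0.48185152, -0.06363778]), np.float64(0.3962399941249908)) 89
```

Emit:
servo_tool(
  commands=[0.0,-0.04,0.003,0,0.58,0.04,-0.0445,0.003,0,0.58,0.075,-0.0445,0.003,0,0.58,0.075,-0.0445,0.003,0,0.58,0.075,-0.0445,0.003,0,0,0.075,-0.0445,0.003,0,0,0.075,-0.0445,0.003,0,0,0.075,-0.0445,0.003,0,0,0.035,-0.0445,0.003,0,0,-0.005,-0.0445,0.003,0,0],
)

```text
time: 14.57
ee_pos: [0.4805, -0.0648, 0.1538]
ee_rot: [0.706, 0.0, 0.708, 0.001]
contact_force: [1.8, -0.3, -0.6]
finger_gap: 0.0357
```

Emit:
servo_tool(
  commands=[-0.038,0,0,0,0,-0.038,0.04,-0.006,0,0,-0.038,0.08,-0.012,0,0,-0.038,0.12,-0.018,0,0,-0.038,0.16,-0.024,0,0,-0.038,0.2,-0.03,0,0,-0.038,0.24,-0.035,0,0,-0.038,0.28,-0.04,0,0,-0.038,0.315,-0.044,0,0,-0.038,0.333,-0.046,0,0],
)

```text
time: 15.4
ee_pos: [0.4345, 0.2732, 0.1934]
ee_rot: [0.708, -0.001, 0.706, 0.003]
contact_force: [-0.7, -0.2, -1.1]
finger_gap: 0.0354
```

Run:
```python
from h import *
plan([.435,.27,.071],0)
snap("w8",[(TRAY,(.4368,.317,-.045),(255,255,255))])
```

```text
t=15.40 pos=[0.4345 0.2732 0.1934] jaw=0.3 toolx=[ 0.003  0.003 -1.   ] shift=[122.4  -3.5   0.2]mm turn=0.3deg gap=0.0354 F=[-0.7 -0.2 -1.1] q7=-0.69 q1=0.31
```

View pics/w8.png

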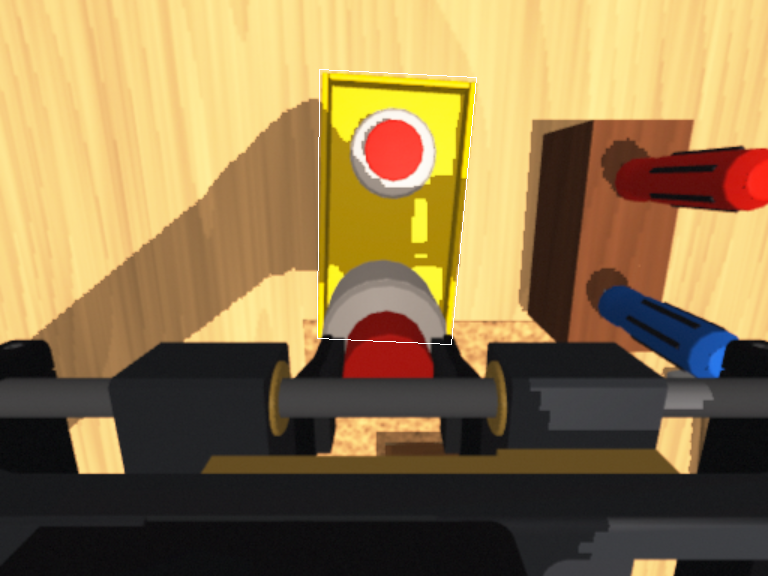

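Emit:
servo_tool(
  commands=[0.04,0,0,0,0,0.075,0,0,0,0,0.098,0,0,0,0,0.11,0,0,0,0,0.116,0,0,0,0,0.12,0,0,0,0,0.121,0,0,0,0,0.121,0,0,0,0],
)

```text
time: 16.12
ee_pos: [0.4354, 0.2688, 0.0741]
ee_rot: [0.707, -0.001, 0.707, -0.0]
contact_force: [-7.9, -3.0, 15.3]
finger_gap: 0.035
```

Emit:
servo_tool(
  commands=[0,0,0,0,0.58,0,0,0,0,0.58,0,0,0,0,0.58,-0.03,0,0,0,0.58,-0.07,0,0,0,0.58,-0.11,0,0,0,0.58,-0.11,-0.04,0.01,0,0.58,-0.11,-0.08,0.02,0,0.58,-0.11,-0.12,0.03,0,0.58,-0.11,-0.16,0.04,0,0.58],
)

```text
time: 16.95
ee_pos: [0.477, 0.1055, 0.1819]
ee_rot: [0.708, -0.001, 0.706, -0.0]
contact_force: [0.3, 0.6, -0.3]
finger_gap: 0.0503
```

Run:
```python
from h import *
m,im=snap("s9",[],"side",(100,430,60,384),1.8)
H,S,V=cv2.split(cv2.cvtColor(im,cv2.COLOR_BGR2HSV))
u=proj(m,[.557,-.392,.074])[0]; yy,xx=np.mgrid[:384,:512]; k=(V<62)&((xx-u[0])**2+(yy-u[1])**2<150)
p=fit(m,k,CAP,(.557,-.392)); print(p)
plan([*p[0],.17],0)
capture("top"); print([(r["position"],r["p"]) for r in trace("top","full0")])
cv2.imwrite("pics/t9.png",capture("top"))
```

```text
(array([ 0.55772807, -0.39306739]), np.float64(0.2606227143406383))
t=17.00 pos=[0.4793 0.095  0.1812] jaw=-0.6 toolx=[ 0.003 -0.006 -1.   ] shift=[  14.4 -487.1   83.9]mm turn=-0.6deg gap=0.0504 F=[ 0.6 -7.3 -0.1] q7=-0.29 q1=0.57
[([369.6, 193.3], 0.7), ([265.5, 196.2], 0.67), ([242.7, 197.3], 0.58)]
```

View pics/s9.png

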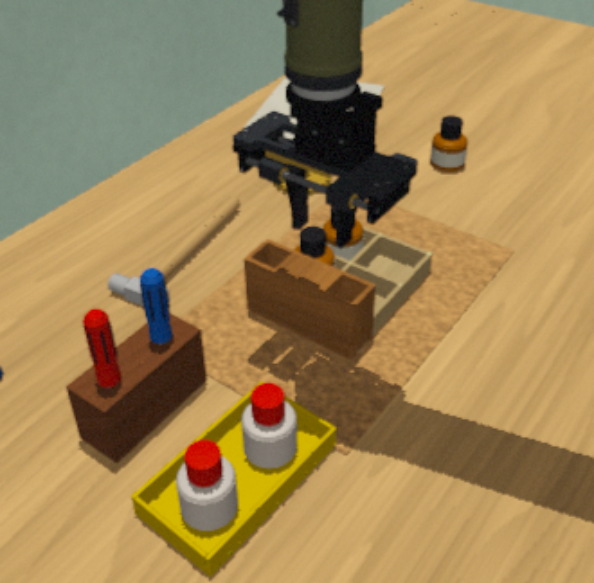

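View pics/t9.png

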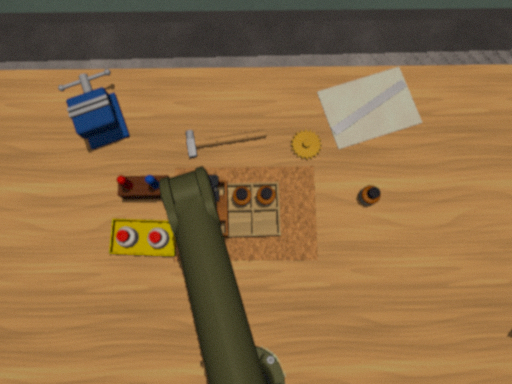

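Run:
```python
from h import *
print(ray(camera_model("top"),[511,334],0),ray(camera_model("side"),[490,105],0.0),ray(camera_model("side"),[475,105],0.0))
snap("s10",[],"side",(350,512,0,200),3); snap("t10",[],"top",(430,512,280,384),6)
```

```text
[ 0.12654105 -0.80354096  0.        ] [ 0.27971153 -0.97463228  0.        ] [ 0.32426523 -0.94387577  0.        ]
```

View pics/t10.png

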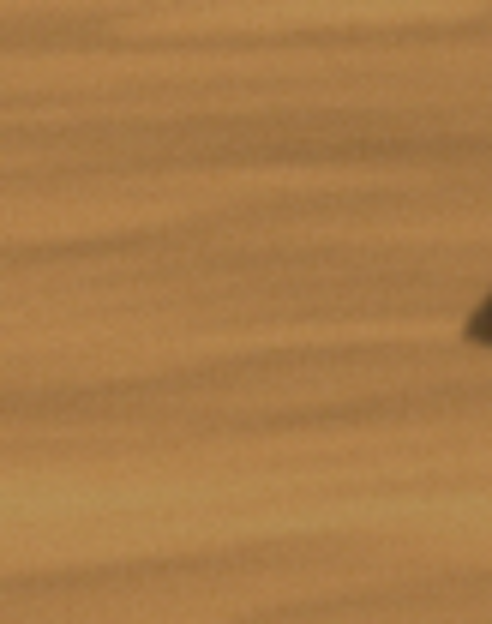

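View pics/s10.png

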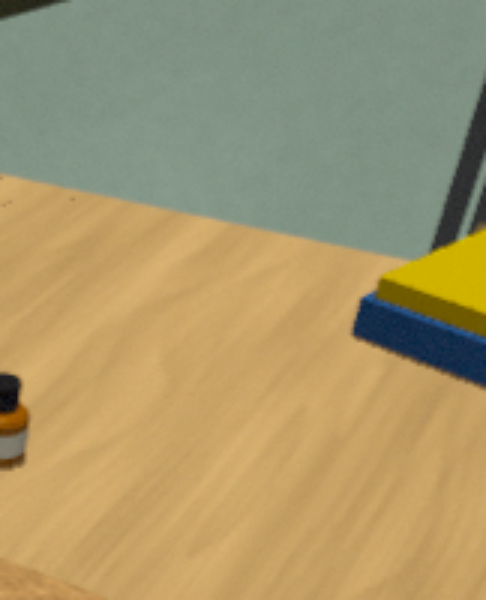

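Emit:
servo_tool(
  commands=[0,-0.04,0.007,0,0.58,0,-0.08,0.014,0,0.58,0,-0.12,0.021,0,0.58,0,-0.16,0.028,0,0.58,0,-0.2,0.035,0,0.58,0,-0.24,0.042,0,0.58,0,-0.28,0.049,0,0.58,0,-0.32,0.056,0,0.58,0,-0.36,0.063,0,0.58,0,-0.4,0.07,0,0.58],
  squeeze=30,
)

```text
time: 18.08
ee_pos: [0.5475, -0.2923, 0.1808]
ee_rot: [0.707, -0.001, 0.707, 0.001]
contact_force: [-0.0, -0.6, 0.3]
finger_gap: 0.0503
```

Emit:
servo_tool(
  commands=[0,-0.04,0.007,0,0.58,0.02,-0.06,0.009,0,0.58,0.02,-0.06,0.009,0,0.58,0.02,-0.06,0.009,0,0.58],
)

```text
time: 18.42
ee_pos: [0.5551, -0.3516, 0.1587]
ee_rot: [0.706, 0.001, 0.708, 0.001]
contact_force: [-0.6, 0.9, -0.4]
finger_gap: 0.0502
```

Run:
```python
from h import *
plan([.558,-.393,.06],0)
snap("w11",[(JAR[:2],(.558,-.393,0),(255,255,255))])
```

```text
t=18.42 pos=[ 0.5551 -0.3516  0.1587] jaw=0.0 toolx=[-0.002  0.003 -1.   ] shift=[ 98.6 -41.7   3.1]mm turn=0.0deg gap=0.0502 F=[-0.6  0.9 -0.4] q7=0.38 q1=0.91
```

View pics/w11.png

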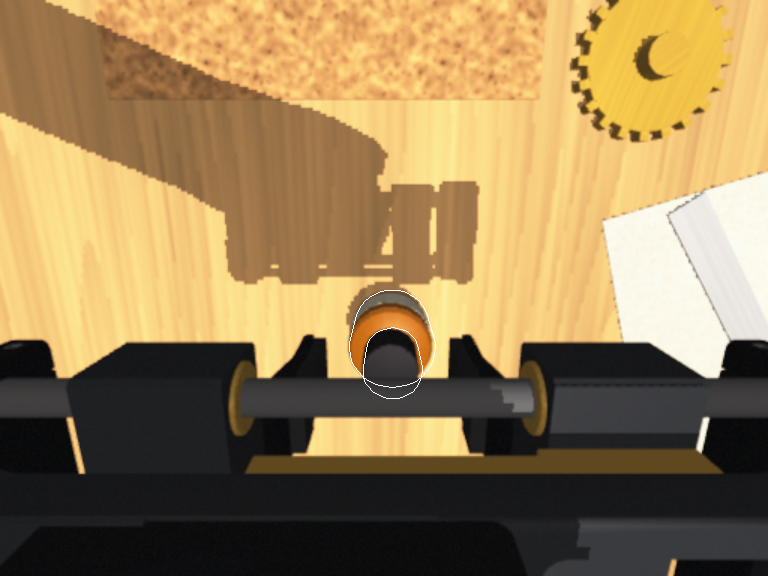

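Emit:
servo_tool(
  commands=[0.01,-0.03,0.003,0,0.58,0.04,-0.041,0.003,0,0.58,0.075,-0.041,0.003,0,0.58,0.1,-0.041,0.003,0,0.58,0.1,-0.041,0.003,0,0.58,0.1,-0.041,0.003,0,0,0.1,-0.041,0.003,0,0,0.1,-0.041,0.003,0,0,0.1,-0.041,0.003,0,0,0.1,-0.041,0.003,0,0],
)

```text
time: 19.3
ee_pos: [0.5596, -0.3939, 0.0638]
ee_rot: [0.708, -0.001, 0.706, -0.001]
contact_force: [-1.4, 1.1, 6.4]
finger_gap: 0.0352
```

Emit:
servo_tool(
  commands=[-0.03,0,0,0,0,-0.07,0,0,0,0,-0.11,0.02,-0.005,0,0,-0.11,0.06,-0.015,0,0,-0.11,0.1,-0.025,0,0,-0.11,0.14,-0.035,0,0,-0.11,0.18,-0.045,0,0,-0.11,0.22,-0.055,0,0,-0.11,0.26,-0.065,0,0,-0.11,0.29,-0.075,0,0],
)

```text
time: 20.13
ee_pos: [0.4826, -0.0994, 0.1711]
ee_rot: [0.708, -0.001, 0.707, 0.001]
contact_force: [0.0, 0.4, -1.5]
finger_gap: 0.0353
```

Emit:
servo_tool(
  commands=[0,0.03,-0.004,0,0,0,0.036,-0.004,0,0,0,0.036,-0.004,0,0],
)

```text
time: 20.38
ee_pos: [0.4793, -0.0646, 0.1714]
ee_rot: [0.708, -0.002, 0.706, 0.001]
contact_force: [-0.6, -1.1, -2.7]
finger_gap: 0.0353
```

Run:
```python
from h import *
plan([.4785,-.0645,.066],0)
snap("w12",crateitems((.517,-.002,.01)))
```

```text
t=20.38 pos=[ 0.4793 -0.0646  0.1714] jaw=0.3 toolx=[ 0.002 -0.001 -1.   ] shift=[105.4   0.2  -1. ]mm turn=0.3deg gap=0.0353 F=[-0.6 -1.1 -2.7] q7=0.07 q1=0.77
```

View pics/w12.png

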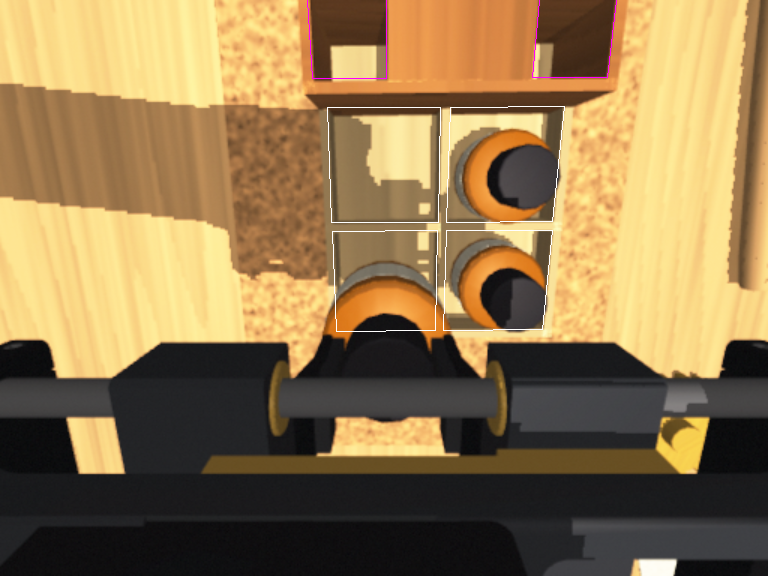

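Emit:
servo_tool(
  commands=[0.03,0,0,0,0,0.06,0,0,0,0,0.08,0,0,0,0,0.092,0,0,0,0,0.099,0,0,0,0,0.102,0,0,0,0,0.102,0,0,0,0,0.102,0,0,0,0],
)

```text
time: 21.1
ee_pos: [0.4804, -0.0685, 0.0696]
ee_rot: [0.708, 0.0, 0.706, -0.001]
contact_force: [-0.3, 0.6, -1.9]
finger_gap: 0.0352
```

Emit:
servo_tool(
  commands=[0,0,0,0,0.58,0,0,0,0,0.58,0,0,0,0,0.58,-0.03,0,0,0,0.58,-0.07,0,0,0,0.58,-0.11,0,0,0,0.58,-0.15,0.03,0.008,0,0.58,-0.16,0.07,0.02,0,0.58,-0.16,0.11,0.03,0,0.58,-0.16,0.15,0.04,0,0.58],
)

```text
time: 21.93
ee_pos: [0.519, 0.0765, 0.2311]
ee_rot: [0.709, 0.001, 0.705, -0.001]
contact_force: [1.8, -0.1, -1.0]
finger_gap: 0.0501
```

Run:
```python
from h import *
plan([.586,.266,.20],0)
m,im=snap("w13",[])
m,im=snap("s13",[([cyl(.013,.085,.18)],(.588,.265,0),(0,255,255)),([cyl(.013,.085,.18)],(.588,.345,0),(0,255,255))],"side",(100,350,150,384),2.4)
H,S,V=cv2.split(cv2.cvtColor(im,cv2.COLOR_BGR2HSV))
HD=[cyl(.013,.085,.18)]
for n,k,q in [("blue",(H>100)&(H<125)&(S>150),(.588,.265)),("red",redmask(im),(.588,.345))]:
    k=comp(k,proj(m,[*q,.13])[0]); print(n,k.sum(),fit(m,k,HD,q))
m=camera_model("top"); im=cv2.imread("pics/top0.png"); H,S,V=cv2.split(cv2.cvtColor(im,cv2.COLOR_BGR2HSV))
for n,k,q in [("blue",(H>100)&(H<125)&(S>120),(.588,.265)),("red",((H<6)|(H>174))&(S>170),(.588,.345))]:
    k=comp(k,proj(m,[*q,.13])[0]); print(n,k.sum(),fit(m,k,HD,q))
```

```text
t=21.93 pos=[0.519  0.0765 0.2311] jaw=-0.2 toolx=[ 0.005 -0.001 -1.   ] shift=[ 31.3 189.8  66.3]mm turn=-0.2deg gap=0.0501 F=[ 1.8 -0.1 -1. ] q7=-0.26 q1=0.60
blue 462 (array([0.58744445, 0.26860548]), np.float64(0.21792697114496423))
red 502 (array([0.58649776, 0.34911096]), np.float64(0.27248027497851735))
blue 100 (array([0.58740406, 0.26593558]), np.float64(0.4674915801614763))
red 128 (array([0.58496051, 0.34364906]), np.float64(0.2795782871972318))
```

View pics/s13.png

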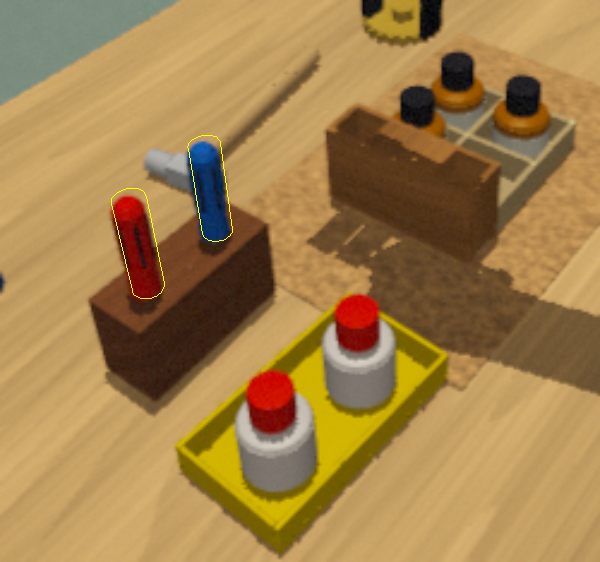

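View pics/w13.png

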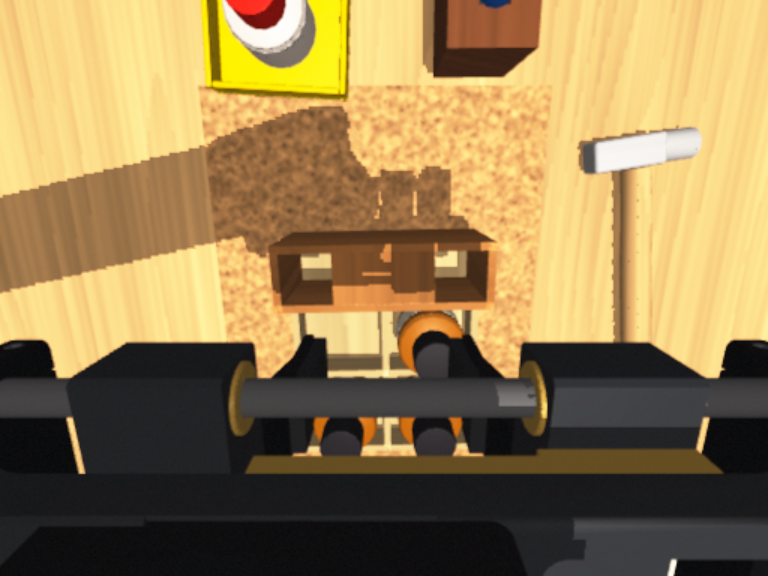

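Emit:
servo_tool(
  commands=[0,0.04,0.014,0,0.58,0,0.08,0.028,0,0.58,0,0.115,0.041,0,0.58,0,0.14,0.055,0,0.58,0,0.155,0.067,0,0.58,0,0.155,0.067,0,0.58,0,0.155,0.067,0,0.58,0,0.155,0.067,0,0.58],
)

```text
time: 22.7
ee_pos: [0.5842, 0.2292, 0.2282]
ee_rot: [0.707, -0.0, 0.707, -0.001]
contact_force: [-0.4, -0.5, -0.2]
finger_gap: 0.0504
```

Run:
```python
from h import *
plan([.5875,.267,.133],0)
HD=[cyl(.013,.085,.18)]
m,im=snap("w14",[(HD,(.5875,.267,0),(0,255,255)),(HD,(.586,.346,0),(0,255,255)),(HOLD,(.586,.306,.01),(255,255,255))])
H,S,V=cv2.split(cv2.cvtColor(im,cv2.COLOR_BGR2HSV))
for n,k,q in [("blue",(H>100)&(H<125)&(S>120),(.588,.267)),("red",((H<6)|(H>174))&(S>170),(.588,.345))]:
    k=comp(k,proj(m,[*q,.13])[0]); print(n,k.sum(),fit(m,k,HD,q))
```

```text
t=22.70 pos=[0.5842 0.2292 0.2282] jaw=-0.0 toolx=[-0.001 -0.001 -1.   ] shift=[95.2 37.9  3.3]mm turn=-0.0deg gap=0.0504 F=[-0.4 -0.5 -0.2] q7=-0.64 q1=0.26
blue 979 (array([0.58871555, 0.26766925]), np.float64(0.1565963118608817))
red 1416 (array([0.58804896, 0.34287663]), np.float64(0.14352611012279068))
```

View pics/w14.png

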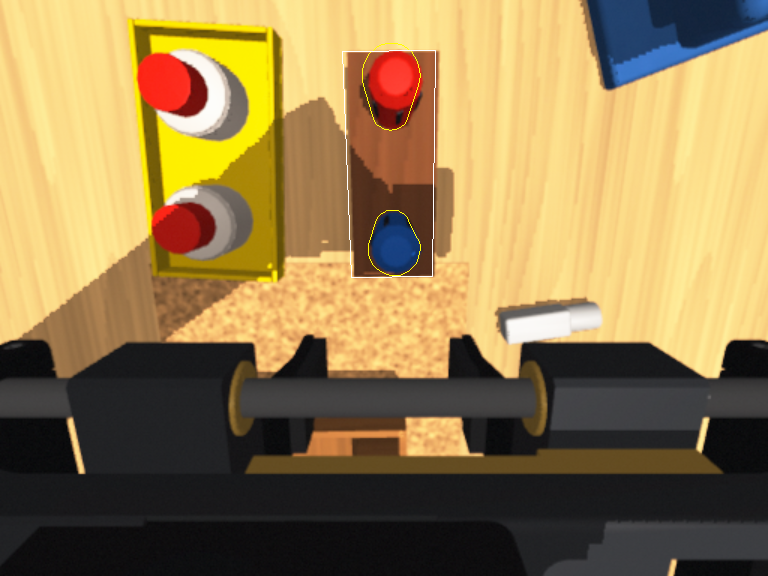

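Emit:
servo_tool(
  commands=[0,0.035,0.004,0,0.58,0,0.038,0.004,0,0.58,0.03,0.038,0.004,0,0.58,0.07,0.038,0.004,0,0.58,0.095,0.038,0.004,0,0.58,0.095,0.038,0.004,0,0.58,0.095,0.038,0.004,0,0,0.095,0.038,0.004,0,0,0.095,0.038,0.004,0,0,0.095,0.038,0.004,0,0],
  squeeze=35,
)

```text
time: 23.58
ee_pos: [0.5894, 0.2689, 0.136]
ee_rot: [0.708, 0.001, 0.706, 0.0]
contact_force: [-0.1, 0.6, -0.1]
finger_gap: 0.0316
```

Emit:
servo_tool(
  commands=[0,0,0,0,0,0,0,0,0,0,0,0,0,0,0,-0.02,0,0,0,0,-0.05,0,0,0,0,-0.085,0,0,0,0,-0.12,0,0,0,0,-0.13,0,0,0,0,-0.13,0,0,0,0],
)

```text
time: 24.33
ee_pos: [0.5894, 0.2698, 0.2672]
ee_rot: [0.709, 0.001, 0.705, 0.001]
contact_force: [-0.0, 0.7, -1.0]
finger_gap: 0.0252
```

Run:
```python
from h import *
plan([.5735,.0786,.25],0)
snap("s15",[],"side",(100,350,50,334),2.1)
```

```text
t=24.33 pos=[0.5894 0.2698 0.2672] jaw=0.0 toolx=[ 0.006  0.003 -1.   ] shift=[  16.6 -191.3  -16.1]mm turn=0.0deg gap=0.0252 F=[-0.   0.7 -1. ] q7=-0.69 q1=0.18
```

View pics/s15.png

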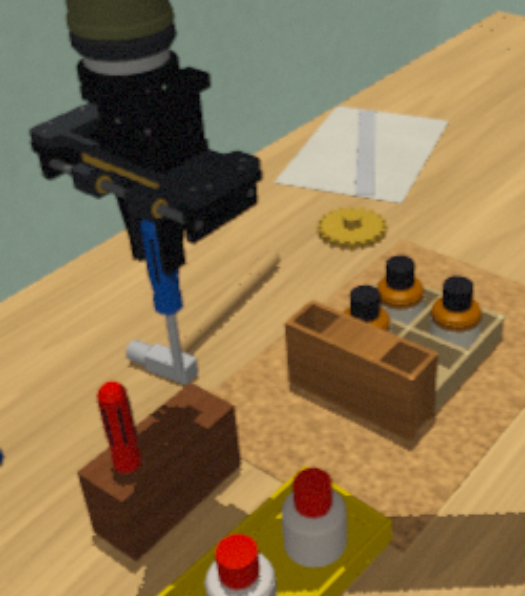

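Emit:
servo_tool(
  commands=[0,-0.03,-0.003,0,0,0,-0.065,-0.006,0,0,0,-0.1,-0.009,0,0,0,-0.135,-0.012,0,0,0,-0.165,-0.015,0,0,0,-0.185,-0.016,0,0,0,-0.191,-0.016,0,0,0,-0.191,-0.016,0,0,0,-0.191,-0.016,0,0],
)

```text
time: 25.13
ee_pos: [0.5715, 0.0782, 0.2621]
ee_rot: [0.706, 0.0, 0.708, 0.001]
contact_force: [0.2, 0.4, -0.8]
finger_gap: 0.0254
```

Run:
```python
from h import *
plan([.5735,.0786,.134],0)
p=manip.sense()["ee_pos"]; T=p[2]-.136+.010
D=[cyl(.005,T,T+.075),cyl(.013,T+.075,T+.17)]
it=crateitems((.517,-.002,.01))+[(D,(p[0],p[1],0),(0,255,255))]
snap("s16",it,"side",(170,420,50,280),2.4); snap("t16",it,"top",(180,310,150,260),5)
snap("w16",it)
```

```text
t=25.13 pos=[0.5715 0.0782 0.2621] jaw=0.0 toolx=[-0.002  0.001 -1.   ] shift=[128.1   0.2   2.2]mm turn=0.0deg gap=0.0254 F=[ 0.2  0.4 -0.8] q7=-0.32 q1=0.56
```

View pics/s16.png

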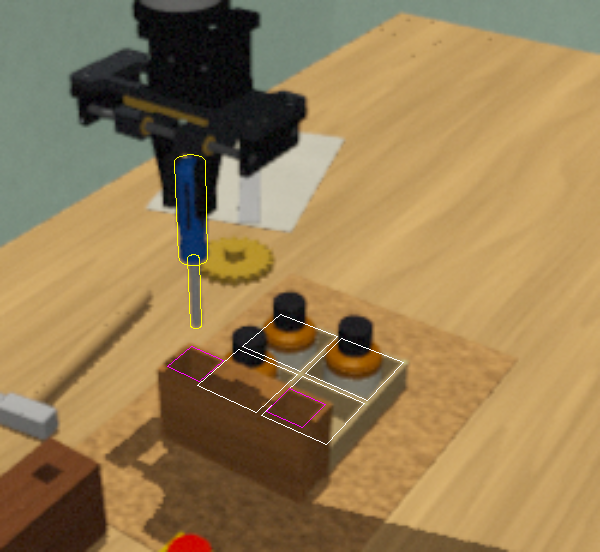

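View pics/w16.png

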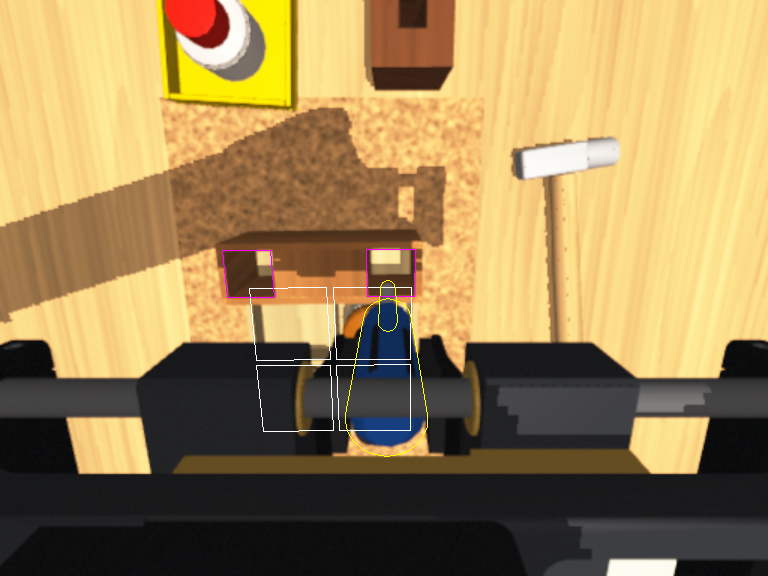

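Emit:
servo_tool(
  commands=[0.03,0,0.002,0,0,0.055,0,0.002,0,0,0.08,0,0.002,0,0,0.1,0,0.002,0,0,0.115,0,0.002,0,0,0.123,0,0.002,0,0,0.126,0,0.002,0,0,0.127,0,0.002,0,0],
)

```text
time: 25.95
ee_pos: [0.5742, 0.0784, 0.1364]
ee_rot: [0.707, -0.0, 0.707, 0.001]
contact_force: [-0.5, -0.1, -1.1]
finger_gap: 0.0256
```

Run:
```python
from h import *
plan([.5735,.0786,.134],0)
snap("s17",[],"side",(170,420,50,280),2.4)
```

```text
t=25.95 pos=[0.5742 0.0784 0.1364] jaw=0.1 toolx=[-0.  0. -1.] shift=[ 2.4  0.2 -0.7]mm turn=0.1deg gap=0.0256 F=[-0.5 -0.1 -1.1] q7=-0.38 q1=0.53
```

View pics/s17.png

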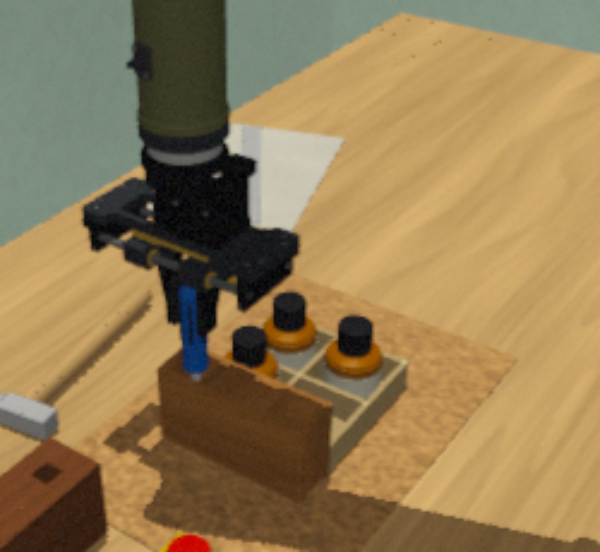

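Emit:
servo_tool(
  commands=[0.003,0,0,0,0,0.005,0,0,0,0,0.005,0,0,0,0,0.005,0,0,0,0.55,0.005,0,0,0,0.55,0.005,0,0,0,0.55,0.005,0,0,0,0.55,-0.03,0,0,0,0.55,-0.07,0,0,0,0.55,-0.1,0,0,0,0.55],
)

```text
time: 26.83
ee_pos: [0.5745, 0.0778, 0.239]
ee_rot: [0.708, -0.0, 0.707, 0.0]
contact_force: [0.5, 0.7, -0.0]
finger_gap: 0.0475
```

Emit:
servo_tool(
  commands=[-0.005,0.04,0.002,0,0.55,-0.005,0.08,0.005,0,0.55,-0.005,0.12,0.007,0,0.55,-0.005,0.16,0.01,0,0.55,-0.005,0.2,0.012,0,0.55,-0.005,0.225,0.013,0,0.55,-0.005,0.225,0.013,0,0.55,-0.005,0.225,0.013,0,0.55],
)

```text
time: 27.5
ee_pos: [0.5862, 0.3049, 0.2412]
ee_rot: [0.707, -0.001, 0.707, 0.002]
contact_force: [-0.1, -0.8, 0.7]
finger_gap: 0.0482
```

Run:
```python
from h import *
HD=[cyl(.013,.085,.18)]
m,im=snap("w18",[(HD,(.587,.344,0),(0,255,255))])
k=comp(redmask(im),proj(m,[.587,.344,.15])[0]); p=fit(m,k,HD,(.587,.344)); print(k.sum(),p)
plan([*p[0],.133],0)
snap("s18",[],"side",(100,420,50,330),2.1)
```

```text
875 (array([0.58811387, 0.3471255 ]), np.float64(0.11313913110342176))
t=27.55 pos=[0.5871 0.3026 0.2412] jaw=0.1 toolx=[-0.    -0.001 -1.   ] shift=[108.2  44.6   1. ]mm turn=0.1deg gap=0.0479 F=[ 0.2 -0.  -0.5] q7=-0.76 q1=0.12
```

View pics/w18.png

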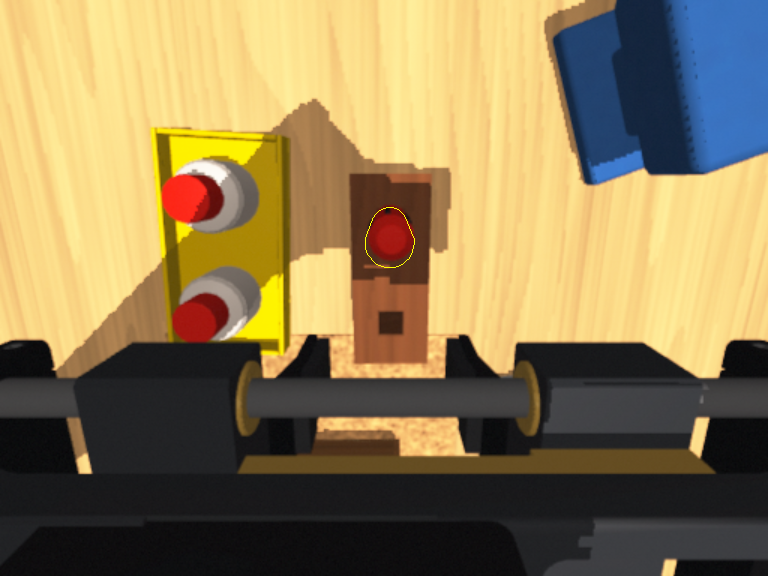

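View pics/s18.png

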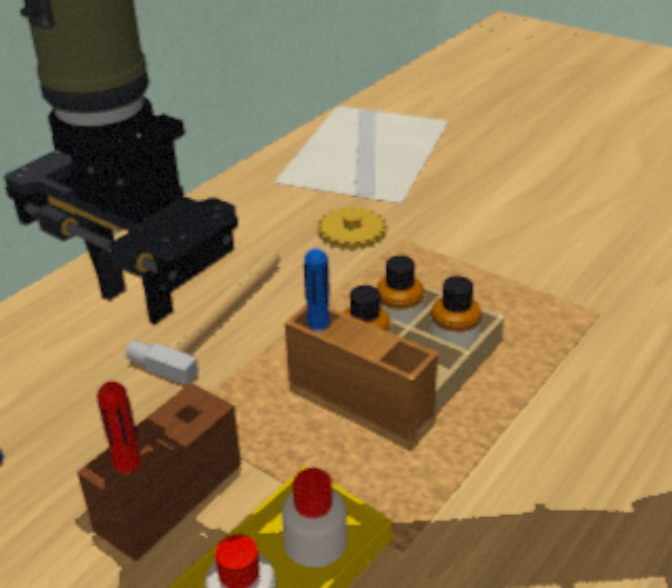

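Run:
```python
from h import *
m=camera_model("wrist")
for z in (0,.05,.1,.15): print(z,ray(m,[390,121],z).round(3),ray(m,[430,113],z).round(3))
m=camera_model("top")
for z in (0,.05,.1,.15): print(z,ray(m,[92,149],z).round(3),ray(m,[75,127],z).round(3))
```

```text
0 [0.771 0.369 0.   ] [0.824 0.38  0.   ]
0.05 [0.748 0.37  0.05 ] [0.795 0.379 0.05 ]
0.1 [0.725 0.37  0.1  ] [0.766 0.378 0.1  ]
0.15 [0.703 0.371 0.15 ] [0.736 0.377 0.15 ]
0 [0.727 0.494 0.   ] [0.802 0.554 0.   ]
0.05 [0.712 0.476 0.05 ] [0.785 0.533 0.05 ]
0.1 [0.698 0.457 0.1  ] [0.768 0.512 0.1  ]
0.15 [0.683 0.438 0.15 ] [0.75  0.491 0.15 ]
```

Emit:
servo_tool(
  commands=[0,0.038,0.001,0,0.55,0,0.0445,0.001,0,0.55,0.03,0.0445,0.001,0,0.55,0.07,0.0445,0.001,0,0.55,0.107,0.0445,0.001,0,0.55,0.107,0.0445,0.001,0,0.55,0.107,0.0445,0.001,0,0,0.107,0.0445,0.001,0,0,0.107,0.0445,0.001,0,0,0.107,0.0445,0.001,0,0],
)

```text
time: 28.43
ee_pos: [0.5896, 0.3477, 0.1376]
ee_rot: [0.708, 0.001, 0.706, 0.001]
contact_force: [-2.1, 0.4, 0.5]
finger_gap: 0.0288
```

Emit:
servo_tool(
  commands=[0,0,0,0,0,0,0,0,0,0,0,0,0,0,0,-0.02,0,0,0,0,-0.05,0,0,0,0,-0.085,0,0,0,0,-0.12,0,0,0,0,-0.13,0,0,0,0,-0.13,0,0,0,0],
)

```text
time: 29.18
ee_pos: [0.5892, 0.3486, 0.269]
ee_rot: [0.709, 0.001, 0.705, 0.001]
contact_force: [-0.5, 1.3, -1.2]
finger_gap: 0.0249
```

Run:
```python
from h import *
plan([.4585,.0773,.262],0)
snap("s19",[],"side",(100,350,50,334),2.1)
```

```text
t=29.18 pos=[0.5892 0.3486 0.269 ] jaw=0.0 toolx=[ 0.006  0.004 -1.   ] shift=[   5.2 -271.3 -130.8]mm turn=0.0deg gap=0.0249 F=[-0.5  1.3 -1.2] q7=-0.82 q1=0.02
```

View pics/s19.png

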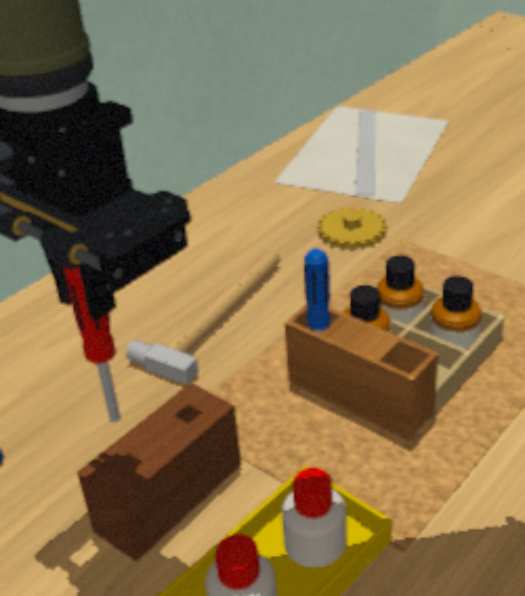

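Emit:
servo_tool(
  commands=[0,-0.02,-0.01,0,0,0,-0.055,-0.027,0,0,0,-0.09,-0.044,0,0,0,-0.125,-0.06,0,0,0,-0.16,-0.077,0,0,0,-0.195,-0.094,0,0,0,-0.225,-0.11,0,0,0,-0.255,-0.123,0,0,0,-0.271,-0.131,0,0,0,-0.271,-0.131,0,0],
)

```text
time: 30.07
ee_pos: [0.4549, 0.07, 0.2622]
ee_rot: [0.706, 0.002, 0.709, -0.005]
contact_force: [0.6, -0.2, -1.2]
finger_gap: 0.0253
```

Emit:
servo_tool(
  commands=[0,0,0,0,0,0,0,0,0,0],
)

```text
time: 30.23
ee_pos: [0.4568, 0.0764, 0.2633]
ee_rot: [0.707, 0.0, 0.708, 0.0]
contact_force: [-0.7, 0.1, -1.6]
finger_gap: 0.0254
```

Run:
```python
from h import *
plan([.4585,.0773,.133],0)
p=manip.sense()["ee_pos"]; T=p[2]-.1376+.010
D=[cyl(.005,T,T+.075),cyl(.013,T+.075,T+.17)]
it=crateitems((.517,-.002,.01))+[(D,(p[0],p[1],0),(0,255,255))]
snap("s20",it,"side",(170,420,50,280),2.4)
snap("w20",it)
```

```text
t=30.23 pos=[0.4568 0.0764 0.2633] jaw=0.0 toolx=[-0.002  0.001 -1.   ] shift=[130.3   0.8   1.9]mm turn=0.0deg gap=0.0254 F=[-0.7  0.1 -1.6] q7=-0.14 q1=0.69
```

View pics/s20.png

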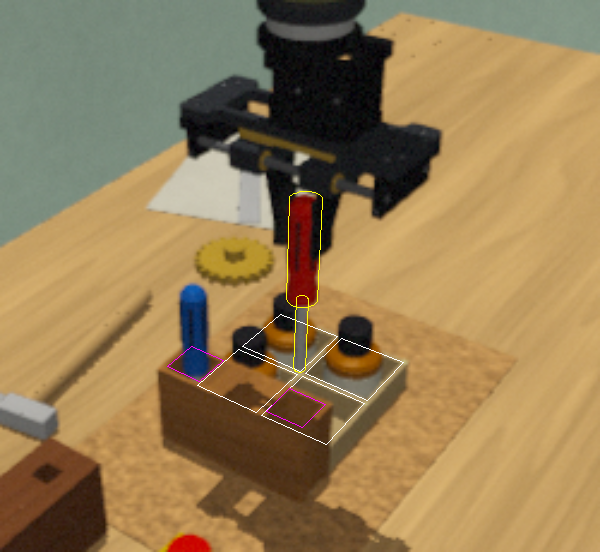

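View pics/w20.png

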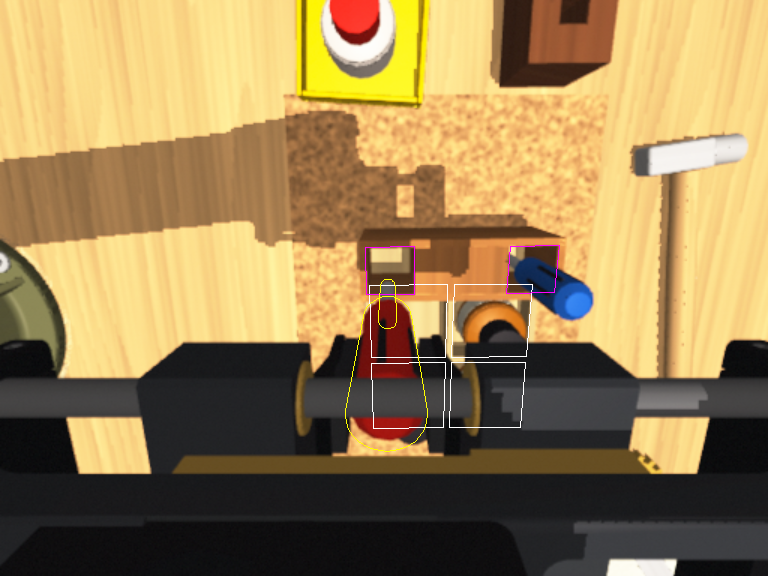

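Emit:
servo_tool(
  commands=[0.03,0.001,0.002,0,0,0.055,0.001,0.002,0,0,0.08,0.001,0.002,0,0,0.1,0.001,0.002,0,0,0.115,0.001,0.002,0,0,0.123,0.001,0.002,0,0,0.128,0.001,0.002,0,0,0.13,0.001,0.002,0,0,0.131,0.001,0.002,0,0,0.131,0.001,0.002,0,0],
)

```text
time: 31.17
ee_pos: [0.4599, 0.0772, 0.1341]
ee_rot: [0.707, -0.0, 0.707, 0.0]
contact_force: [0.6, 0.7, -0.3]
finger_gap: 0.0256
```

Emit:
servo_tool(
  commands=[0,0,0,0,0.55,0,0,0,0,0.55,0,0,0,0,0.55,0,0,0,0,0.55,-0.03,0,0,0,0.55,-0.07,0,0,0,0.55,-0.1,0,0,0,0.55,-0.12,0,0,0,0.55,-0.12,-0.04,0,0,0.55,-0.12,-0.08,0,0,0.55],
)

```text
time: 32.0
ee_pos: [0.4606, -0.0018, 0.2559]
ee_rot: [0.709, -0.003, 0.705, 0.002]
contact_force: [0.3, -1.8, 0.2]
finger_gap: 0.0479
```

Emit:
servo_tool(
  commands=[0,-0.04,-0.003,0,0.55,0,-0.08,-0.006,0,0.55,0,-0.12,-0.01,0,0.55,0,-0.16,-0.012,0,0.55,0,-0.2,-0.015,0,0.55,0,-0.24,-0.02,0,0.55,0,-0.28,-0.02,0,0.55,0,-0.32,-0.02,0,0.55,0,-0.36,-0.02,0,0.55,0,-0.4,-0.02,0,0.55],
)

```text
time: 32.83
ee_pos: [0.4389, -0.4053, 0.2537]
ee_rot: [0.707, -0.0, 0.707, -0.0]
contact_force: [-0.4, 0.2, 1.1]
finger_gap: 0.048
```

Run:
```python
from h import *
plan([.45,-.4,.25])
c=crateitems((.517,-.002,.01))
snap("t21",c,"top",(100,330,120,270),3.3)
snap("s21",[],"side",(100,420,50,384),1.75)
m=camera_model("top"); im=capture("top"); H,S,V=cv2.split(cv2.cvtColor(im,cv2.COLOR_BGR2HSV)); P6=[p+[0,0,.006] for p in CAP]
yy,xx=np.mgrid[:384,:512]
for cam in ["top","side"]:
  m=camera_model(cam); im=capture(cam); H,S,V=cv2.split(cv2.cvtColor(im,cv2.COLOR_BGR2HSV))
  for q in [(.558,-.065),(.557,.012),(.479,-.068)]:
    u=proj(m,[*q,.076])[0]; k=(V<62)&((xx-u[0])**2+(yy-u[1])**2<(64 if cam=="top" else 150)); print(cam,q,fit(m,k,P6,q))
```

```text
t=32.83 pos=[ 0.4389 -0.4053  0.2537] jaw=-0.0 toolx=[ 0.    -0.001 -1.   ] shift=[ 3.7  5.3 11.1]mm gap=0.0480 F=[-0.4  0.2  1.1] q7=0.63 q1=1.04
top (0.558, -0.065) (array([ 0.56091431, -0.06543175]), np.float64(0.44233878578169233))
top (0.557, 0.012) (array([0.55745012, 0.00992433]), np.float64(0.408322952710496))
top (0.479, -0.068) (array([ 0.47880939, -0.06765754]), np.float64(0.4144267938904617))
side (0.558, -0.065) (array([ 0.55983396, -0.0650105 ]), np.float64(0.2881844021752416))
side (0.557, 0.012) (array([0.55767847, 0.00900809]), np.float64(0.18768247419631506))
side (0.479, -0.068) (array([ 0.48069452, -0.06757607]), np.float64(0.1844204761770801))
```

View pics/t21.png

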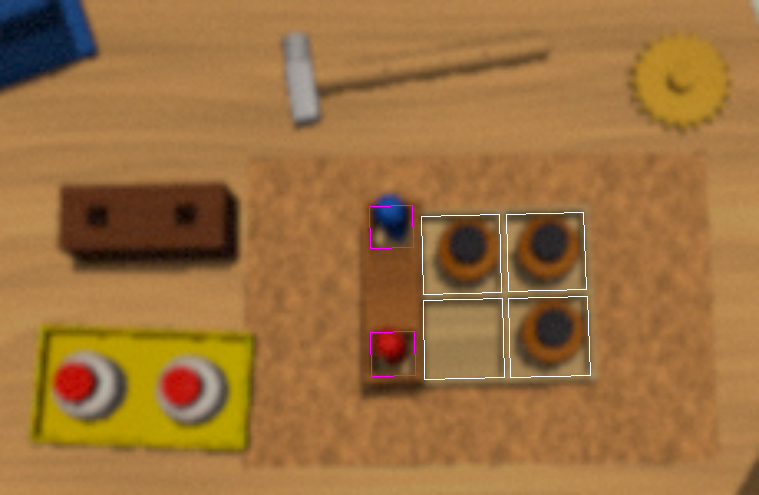

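View pics/s21.png

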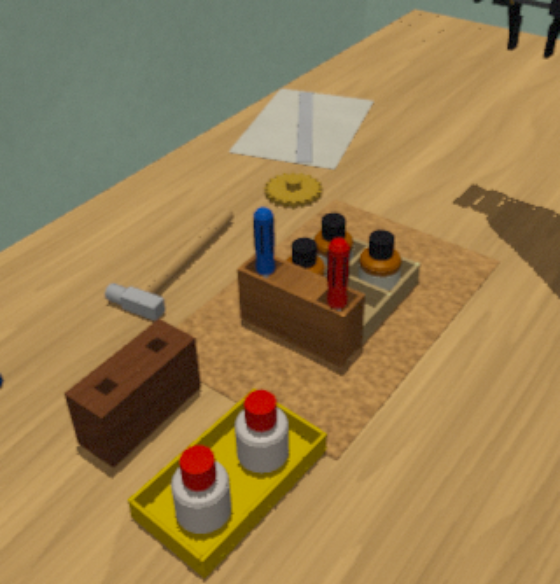

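Run:
```python
from h import *
snap("t22",[],"top",f=1.5)
print([(np.round(r["position"]),round(r["p"],2)) for r in search_frame("top","full0")])
```

```text
[(array([262., 197.]), 0.63), (array([268., 221.]), 0.6), (array([239., 195.]), 0.53)]
```

View pics/t22.png

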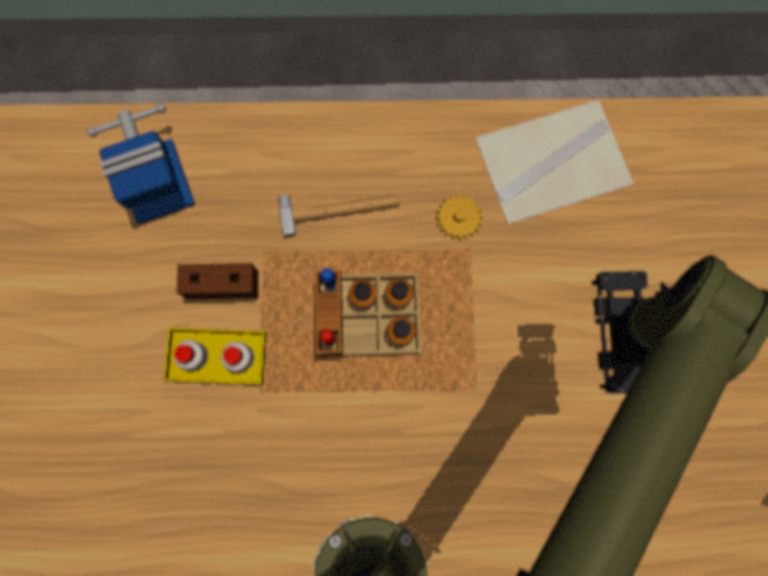

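The full top view shows three amber jars in cells (near 262,197; 268,221; 239,195), both empties in the tray, both drivers in their wells, and no other jars. I'm handing in.

```bash
python3 -c "
from workcell import manip
print(manip.hand_in())"
```

```text
the job is handed in; nothing more can be done
None
```

I handed the job in at about 33 s. Every item is where the task wants it, going by the last camera views. The hand-in reports no verdict, so the result itself is unconfirmed.

- **Empties:** I moved both white, red-capped jars from the crate to the yellow tray. They stand upright in the last top and side views, though I didn't measure their final positions.
- **Full jars:** Only three amber jars were present, and each now stands in its own cell. By the last top and side fits, two are within about 4 mm of their cell centre and the third about 7 mm off in y; the limit is 16 mm.
- **Screwdrivers:** Both stand blade down and roughly upright, blue in the far tool well and red in the near one. I judged this from the last pictures and did not measure their lean.
- **Bystanders:** The hammer and brass wheel look unmoved in the top view.
- **Forces:** The largest reading I saw was about 17 N, when setting an empty on the tray floor.

Checks that failed or disagreed:
- **Second empty:** The wrist camera's cap fit failed because the gripper hid part of the cap, so I used the side and top fits instead.
- **Crate angle:** My estimates of how far the crate is turned varied from 0.01 to 0.02 rad, which is a millimetre or two at the cells.
- **Jar knock:** I never saw a full jar get knocked aside.

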